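Take the mirror and the shoe horn off their hooks and stand them in the caddy

ROBOT

A 6-joint arm with a two-finger parallel gripper is mounted at the origin on the work surface. World frame = base frame: x ahead of the robot, y to its left, z up, the work surface at z = 0. Lengths are in m, angles in rad, forces in N, time in s.
With the tool pointing down it reaches from about 0.325 to 0.9 m from the base axis. Payload 3.5 kg.
Tool frame: the origin (TCP) lies at the very end of the fingers, on their centre line; the grasp point (between the pads) lies behind it (ctrl.tcp_to_grasp is the z of the grasp point in the tool frame, in m); z points along the fingers, y is the line along which they close (so a half turn about z gives the same grasp; the last joint's range is limited). The gripper opens to 85 mm and grips with 20 to 120 N. Pads are 22 mm wide; open, the fingers measure 114 mm over their backs; the gripper's body (76 mm by 85 mm) begins 54 mm behind the grasp point. The pads swing forward as they close: fully open they stand 13 mm farther back than shut.
Start: joints at [1.211, 0.276, -0.026, 1.268, 0, 1.467], TCP at [0.159, 0.605, 0.231] pointing down, gripper open.
Joint ranges: [-3.12, 3.12], [-0.85, 1.88], [-1.08, 1.24], [-1.95, 2.15], [-1.57, 1.53], [-3.14, 3.14]. Speed limits (rad/s): [2.57, 2.57, 3.14, 3.14, 3.14, 3.14].

INTERFACE

Orientations are given as a unit quaternion [w, x, y, z].
In Python, from station import ctrl gives the robot as it stands.
- The arm moves only by the shell command python3 -m crank 'ROWS'. ROWS is JSON, a list of rows, each a list of 5 numbers: the shift along the tool's x, y, z normalised to -1 to 1, where 1 is 15 cm, then the turn about the tool's z normalised to -1 to 1, where 1 is pi rad, then the opening, from -1 (shut) to 1 (fully open). In form: [[tx, ty, tz, yaw, grip], ...]. A call has 1 to 12 rows; each row is the pose to reach, as a shift and turn from the pose commanded when the call began, along the tool's axes at that moment, turning the shorter way round; what a row does not reach only later rows make up. A row lasts 1/10 s, in which the tool goes at most 50 mm and 8.59 degrees, less where a joint would pass 70% of its speed; a pose out of reach is approached as far as the arm can. A call with a number of a shift or a turn outside -1 to 1 is refused whole. A call with a gripper value outside its range is refused whole. The fingers move at their own pace and stop on an object; the grip force is fixed at half the most. Time passes only in rows, so rows that repeat a pose let the fingers close. It gives the time, the measured TCP pose, the force, the opening and the grip force at its end, in the units of the state.
- ctrl.read_state(): the state, without advancing time (a new reading comes with each control period).
- ctrl.grab_frame(name): name is "scene" or "top" or "wrist"; returns the picture (384x512x3 uint8, red, green, blue); there is no depth.
- ctrl.camera_model(name): a dict with "fx", "fy", "cx", "cy" (pixels), "R" (3x3) and "t" (3): a world point X has camera coordinates R X + t; the wrist camera has in their place "tool_from_camera" (4x4, takes a point from camera to tool coordinates, whose origin is the TCP and whose axes are the flange's). Camera axes: x right, y down, z forward; pixel columns grow to the right and rows downward; lengths in m; the calibration is good to about 2 mm. A picture is of the moment at which its call begins: read the wrist's pose just before it. camera_model takes no time and is no camera call.
- ctrl.sign_off(): hands the job in; it is judged then, once.
Trained networks look in the newest picture that a camera, given by its name, has taken for a name from the list of things; names that differ only in an ending like _2 or _b are one class to them, and where a whole thing is asked for, a point or a joint stands for the part that bears it (a point fixed in the world has none). Each returns a list of dicts, best first, with "p" (0 to 1); they miss things now and then, are a little off and sometimes report something else, mostly with a low value. They report only what shows in the picture. A call takes as long as a camera call. They do not tell look-alikes from the thing itself.
- ctrl.silhouettes(camera, label): "region" (384x512 bool, what is visible of it) and "centre" ([column, row] in pixels, amid what is visible of it).
The state is a dict: "time_s": time; "joint_pos": joint angles; "qd": joint speeds; "tau": joint torques, N m; "ee_pos": TCP position; "eef_rot": TCP orientation; "force": force on the tool from outside, world axes, zero at the start; "moment": the same for the moment, N m; "width": opening from 0.0 (shut) to 1.0 (fully open); "gripper_force": force on a finger pad.
Only numpy, scipy, OpenCV 4.12 (cv2) and the standard library are available. Lean on these libraries where they do the work, as an engineer would, in place of code of your own. Each camera call takes 0.05 s, during which the arm holds its last target. There are 200 camera calls.

TASK

Lift the steel mirror and the grey shoe horn up and off their hooks on the rack and stand them upright, feet right down, in the wooden caddy: the mirror in its wide pocket and the shoe horn in its narrow pocket, in either order. Do not drop either of them on the shelf, leave the clothes brush hanging on its hook, and leave the atomiser, the cufflink box and the ring dish undisturbed.

Things in the scene. Friction and masses are not known exactly. Their poses are not given: they have to be found in the camera images.
- shelf: White laminate cubby shelf, 420 (x) by 800 (y) by 80 mm high, fixed, two clear acrylic drawers inside it that stay shut. Its flat top is at world z=0.080 and carries all the other things. Origin: centre of its underside, on the table.
- rack: Fixed rack. Origin: shelf top, below the middle hook's seat; z up, front to -x. Three brass hooks at y=-85, 0, 85 mm point to -x from a rail (x=30..40, z=182..206). Above them a hat grid of four 8 mm bars along y (x=-24, -2, 20, 42; z=255; y=-150..150) stops the gripper coming straight down: reach in below the lips, tilted, from the front. 12 mm posts at x=42, y=+-150. Open behind.
- hook0 (a point): Hook seat (top of the strip, where an item hangs) at rack y=-85, 199 mm above the shelf top. Each hook is a level strip 8 mm wide (y) and 5 thick, ending 18 mm in front of the seat in a lip (4 mm thick) that rises 10 mm above the strip. Which item hangs where varies.
- hook1 (a point): Hook seat at rack y=0. To come off, an item must rise more than 10 but not more than 27 mm above its hanging height, then move to -x by over 25 mm.
- hook2 (a point): Hook seat at rack y=+85.
- mirror: Small steel hand mirror, 180 g, 10 mm thick. Hangs by a hole in its handle. Origin: middle of the hole's top edge, on the hook; z up, y across, x through the thickness, front to -x. Handle top z=+8, foot z=-184. Handle 28 mm wide, sides parallel, z=+8 to -122; hole 18 wide, z=0 to -32; mirror plate 56 wide, z=-122 to -184, lower edge rounded, so it leans in the pocket.
- shoe_horn: Matte grey plastic shoe horn, 70 g. Hangs by a hole in its handle. Origin: middle of the hole's top edge, on the hook; z up, y across, x through the thickness, front to -x. Handle top z=+8, foot z=-184. Handle 34 mm wide, 10 thick, sides parallel, z=+8 to -122; hole 20 wide, z=0 to -32; below it a gutter-shaped blade 37 wide, 10 deep.
- mirror_grip (a point): On the mirror's handle, on its midline 105 mm below the hook seat: a good place to grip across the 28 mm width near the fingertips, with the tool tilted about 40 degrees (pointing to the rack and down), so that the palm clears the handle and the hook.
- shoe_horn_grip (a point): The same point on the shoe horn (105 mm below the hook seat), to grip across the 34 mm width.
- mirror_foot (a point): Middle of the mirror's lower end (z=-184).
- shoe_horn_foot (a point): Middle of the shoe horn's lower end (z=-184).
- brush: Clothes brush, dark wood, pale bristles to the front; it stays on its hook. Hangs by a hole in its handle. Origin: middle of the hole's top edge, on the hook; z up, y across, x through the thickness, front to -x. Handle top z=+8, foot z=-184. Handle 30 mm wide, 10 thick; head 40 wide, 22 deep.
- caddy: Fixed wooden caddy, 30 mm (x) by 144 (y), rim 55 mm above the shelf top, on a foot plate 70 by 160 by 5. Origin: centre of its underside, z up. Two open pockets along y, each 20 mm across (x), 50 deep: the wide one (68 mm along y) for the mirror, the narrow one (46) for the shoe horn; a 20 mm block between, outer walls 5.
- mirror_pocket (a point): Centre of the wide pocket's floor (50 mm below the rim), in the caddy at y=-33.
- horn_pocket (a point): Centre of the narrow pocket's floor (50 mm below the rim), in the caddy at y=+44.
- cufflink_box: Dark wooden cufflink box with a brass swivel latch, 72 by 92 by 49 mm high, loose. Origin: centre of its underside.
- atomiser: Amber glass perfume atomiser, 36 by 36 mm, with a black round pump cap, 80 mm high in all, loose, easily tipped. Origin: centre of its underside.
- ring_dish: Jade-green ceramic ring dish, 72 mm across, 17 mm high, loose. Origin: centre of its underside.
Things that resemble listed ones, but are neither listed nor needed, are in the scene too. Leave any green look-alike of the mirror alone. Leave any turquoise look-alike of the shoe_horn alone.

How it is judged:
By the outcome, as a careful person would: the job done as asked, in the order asked, and still so for the second after the job is handed in, with the robot touching nothing.
It also fails if it takes over 67 s, if anything falls off the work surface, if the arm or the gripper's body presses on something with over 40 N, if the wrist force passes 120 N, or if a joint passes its speed limit or range.

## Working session

There is one attempt and no reset: what is moved stays moved. The work goes in short steps, Python scripts to look and compute and a shell command to move; the robot and the scene stay as the last step left them, time stands still between calls to the robot, and variables do not carry over. Pictures are saved under pics/ and viewed, at most 10 in all, crops included, and the job is handed in when it is done.

```bash
ls; mkdir -p pics
python3 - <<'E'
from station import ctrl
import cv2,numpy as np
s=ctrl.read_state();print({k:np.round(v,3).tolist() for k,v in s.items()},ctrl.tcp_to_grasp)
for c in("scene","top","wrist"):
    f=ctrl.grab_frame(c);cv2.imwrite(f"pics/{c}0.png",f[:,:,::-1])
    m=ctrl.camera_model(c);print(c,{k:np.round(v,3).tolist() for k,v in m.items()})
a=cv2.imread("pics/scene0.png");b=cv2.imread("pics/top0.png")
for c in("scene","top"):
  for n in["mirror","shoe_horn","brush","caddy","rack","mirror_pocket","horn_pocket","atomiser","cufflink_box","ring_dish"]:
    for r in ctrl.silhouettes(c,n)[:3]:
        ys,xs=np.where(r["region"]);print(c,n,round(r["p"],2),np.round(r["centre"]),xs.min(),xs.max(),ys.min(),ys.max())
E
```

```text
pics
{'time_s': 0.0, 'joint_pos': [1.211, 0.277, -0.028, 1.268, -0.0, 1.467], 'qd': [-0.001, -0.001, -0.002, 0.003, -0.001, 0.002], 'tau': [-0.0, -44.551, 29.52, 0.016, -0.0, 0.0], 'ee_pos': [0.158, 0.604, 0.23], 'eef_rot': [-0.0, 0.128, 0.992, -0.001], 'force': [0.601, -0.164, 0.07], 'moment': [-0.04, 0.029, 0.021], 'gripper_force': 0.0, 'width': 0.999} -0.0187
scene {'fx': 362.168, 'fy': 362.168, 'cx': 255.134, 'cy': 188.913, 'R': [[-0.955, 0.297, -0.002], [0.184, 0.589, -0.787], [-0.232, -0.752, -0.617]], 't': [0.466, 0.021, 1.003]}
top {'fx': 376.564, 'fy': 376.564, 'cx': 262.091, 'cy': 184.885, 'R': [[0.004, -1.0, -0.008], [-0.998, -0.003, -0.056], [0.056, 0.008, -0.998]], 't': [0.043, 0.504, 0.921]}
wrist {'fx': 276.915, 'fy': 276.915, 'cx': 253.937, 'cy': 190.443, 'tool_from_camera': [[0.0, -0.966, -0.26, 0.066], [1.0, 0.0, -0.001, -0.001], [0.001, -0.26, 0.966, -0.143], [0.0, 0.0, 0.0, 1.0]]}
scene mirror 0.58 [162. 166.] 159 170 153 209
scene mirror 0.58 [324. 206.] 310 333 165 236
scene shoe_horn 0.76 [305. 161.] 294 311 143 178
scene shoe_horn 0.46 [157. 140.] 154 160 131 
[... 552 characters left out ...]
202 246 318 360
scene ring_dish 0.28 [230. 157.] 215 243 142 175
top mirror 0.91 [269. 100.] 255 279 79 110
top mirror 0.56 [274.  69.] 172 361 42 124
top mirror 0.45 [264. 256.] 258 270 242 269
top shoe_horn 0.84 [390. 290.] 351 425 263 315
top shoe_horn 0.83 [309.  91.] 296 324 78 109
top brush 0.66 [221. 104.] 211 237 81 116
top caddy 0.55 [196. 172.] 161 233 154 195
top rack 0.92 [267.  68.] 172 360 43 123
top mirror_pocket 0.7 [199. 170.] 159 234 153 196
top horn_pocket 0.62 [197. 175.] 161 233 154 194
top atomiser 0.56 [284. 182.] 272 292 172 192
top cufflink_box 0.79 [372. 182.] 343 392 163 202
top ring_dish 0.71 [154. 127.] 138 168 112 141
top ring_dish 0.5 [224. 102.] 211 237 81 116
```

View pics/scene0.png

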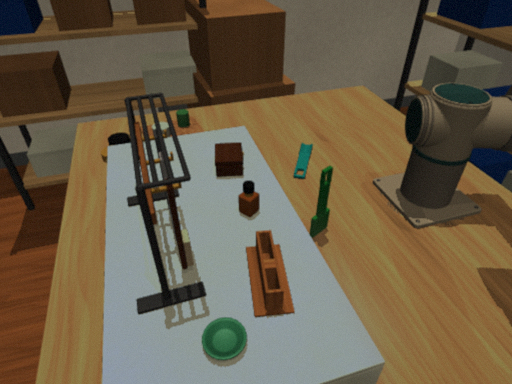

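View pics/top0.png

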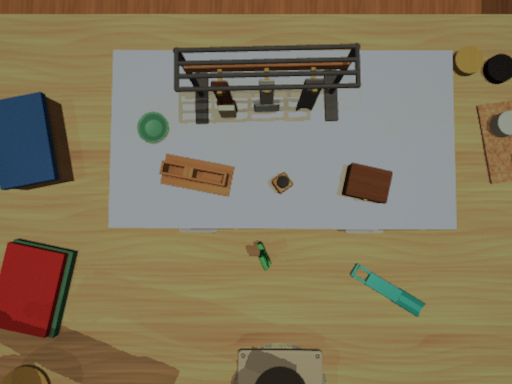

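The top view shows the hooks with brush at col 220, mirror at col 267 and shoe horn at col 309. The caddy is at (197,174) with its narrow pocket on the left (+y). The green mirror and the turquoise horn are decoys. The moves don't offer a tilt directly, so I'll check what the interface says and measure the rack and caddy.

```bash
cat > h.py <<'E'
from station import ctrl
import numpy as np,cv2
from scipy.spatial.transform import Rotation as Ro
def ray(c,uv,z):
    m=ctrl.camera_model(c);R=np.array(m["R"]);t=np.array(m["t"])
    d=R.T@np.array([(uv[0]-m["cx"])/m["fx"],(uv[1]-m["cy"])/m["fy"],1]);o=-R.T@t
    return o+d*(z-o[2])/d[2]
def pix(c,X):
    m=ctrl.camera_model(c);p=np.array(m["R"])@np.array(X)+np.array(m["t"])
    return np.array([m["fx"]*p[0]/p[2]+m["cx"],m["fy"]*p[1]/p[2]+m["cy"]])
def tool():
    s=ctrl.read_state();q=s["eef_rot"]
    return s,np.array(s["ee_pos"]),Ro.from_quat([q[1],q[2],q[3],q[0]]).as_matrix()
E
python3 - <<'E'
import cv2
b=cv2.imread('pics/top0.png')[35:205,145:375]
cv2.imwrite('pics/c1.png',cv2.resize(b,None,fx=3.4,fy=3.4,interpolation=cv2.INTER_CUBIC))
E
```

```text
(no output)
```

View pics/c1.png

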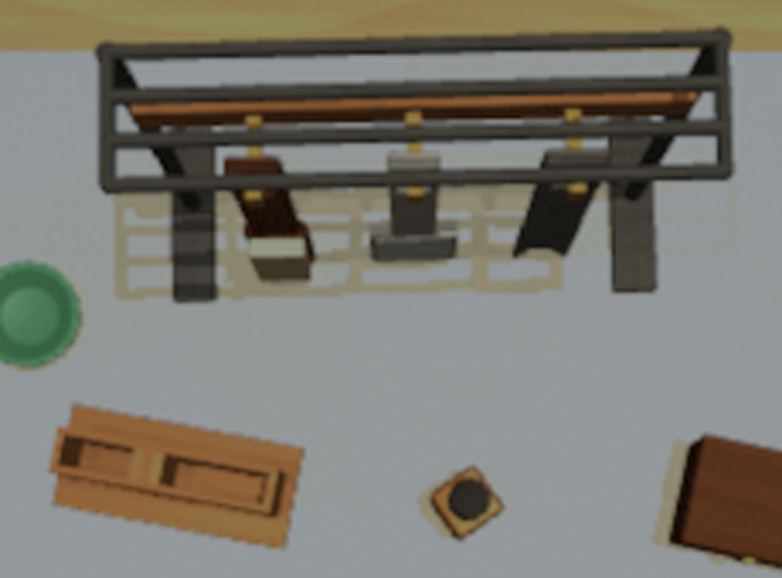

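```bash
python3 -m crank '[[0,0,-0.2,0,1],[0,0,-0.2,0,1]]'
```

```text
time_s: 1.35
ee_pos: [0.1595, 0.6066, 0.2652]
eef_rot: [0.001, 0.128, 0.992, 0.003]
force: [-0.6, 1.4, 0.1]
width: 1.0
gripper_force: 0.0
```

```bash
python3 - <<'E'
from h import *
f=lambda x,y:(145+x/3.4,35+y/3.4)
src=np.array([[-24,150],[-24,-150],[42,150],[42,-150]])/1e3
dst=np.array([ray("top",f(*p),.337)[:2] for p in[(104,186),(731,173),(102,50),(726,38)]])
def rigid(s,d):
    a,b=s.mean(0),d.mean(0);U,S,V=np.linalg.svd((s-a).T@(d-b));R=V.T@np.diag([1,np.linalg.det(V.T@U.T)])@U.T
    return R,b-R@a
R,t=rigid(src,dst);print("rack",t,np.degrees(np.arctan2(R[1,0],R[0,0])),"res",dst-(src@R.T+t))
for p in[(254,196),(414,190),(576,187)]:
    w=ray("top",f(*p),.289);print("lip",w,R.T@(w[:2]-t))
c=np.array([ray("top",f(*p),.085)[:2] for p in[(73,405),(303,448),(285,548),(53,503)]])
s=np.array([[35,80],[35,-80],[-35,-80],[-35,80]])/1e3
R,t=rigid(s,c);print("caddy",t,np.degrees(np.arctan2(R[1,0],R[0,0])),c-(s@R.T+t))
c=np.array([ray("top",f(*p),.135)[:2] for p in[(62,427),(283,470),(277,516),(52,472)]])
s=np.array([[15,72],[15,-72],[-15,-72],[-15,72]])/1e3
R,t=rigid(s,c);print("caddyrim",t,np.degrees(np.arctan2(R[1,0],R[0,0])),c-(s@R.T+t))
E
python3 -m crank '[[0,0.3,-0.5,0,1],[0,0.6,-0.5,0,1],[0,0.9,-0.5,0,1],[0,0.9,-0.5,0,1]]'
python3 -m crank '[[0,0.3,0,0,1],[0,0.6,0,0,1],[0,0.9,0,0,1],[0,0.9,0,0,1]]'
python3 -m crank '[[0,0.3,0,0,1],[0,0.6,0,0,1],[0,0.9,0,0,1],[0,0.9,0,0,1]]'
```

```text
rack [0.67055911 0.03463543] 1.2231798517022479 res [[-0.00077423  0.00182612]
 [-0.00044115 -0.00231285]
 [ 0.00078297  0.00251233]
 [ 0.00043242 -0.0020256 ]]
lip [0.65239355 0.11884448 0.289     ] [-0.01636382  0.08457763]
lip [0.65567907 0.03513464 0.289     ] [-0.01486599  0.00081674]
lip [ 0.65736837 -0.04949011  0.289     ] [-0.01498355 -0.08382479]
caddy [0.52216153 0.19339395] -10.533106145674585 [[-9.38297256e-04  7.28171074e-05]
 [-6.08610067e-04  7.26581799e-04]
 [ 4.36753016e-04 -4.46684601e-04]
 [ 1.11015431e-03 -3.52714306e-04]]
caddyrim [0.52101804 0.19079667] -10.80023934838313 [[-6.19044283e-05  5.88291250e-04]
 [-2.67087512e-04  3.15704076e-04]
 [-1.79614774e-04 -1.73863591e-03]
 [ 5.08606713e-04  8.34640579e-04]]
time_s: 1.75
ee_pos: [0.1943, 0.739, 0.3356]
eef_rot: [0.0, 0.128, 0.992, 0.002]
force: [0.5, -0.2, -1.1]
width: 0.997
gripper_force: 0.0
time_s: 2.15
ee_pos: [0.2282, 0.8682, 0.331]
eef_rot: [-0.0, 0.128, 0.992, -0.001]
force: [-0.5, 0.7, -0.8]
width: 1.001
gripper_force: 0.0
time_s: 2.55
ee_pos: [0.2386, 0.9084, 0.2967]
eef_rot: [0.004, 0.128, 0.991, 0.024]
force: [-0.5, -1.1, -0.1]
width: 1.001
gripper_force: 0.0
```

```bash
python3 -m crank '[[0,0.3,0,0,1],[0,0.6,0,0,1],[0,0.9,0,0,1],[0,0.9,0,0,1]]'
python3 -c "
from h import *
s,p,R=tool();print(np.round(R,3).tolist(),np.round(s['joint_pos'],3))"
```

```text
time_s: 2.95
ee_pos: [0.2475, 0.9424, 0.2641]
eef_rot: [0.007, 0.128, 0.991, 0.048]
force: [-0.2, 0.3, -0.6]
width: 0.999
gripper_force: 0.0
[[-0.967, 0.253, 0.026], [0.254, 0.963, 0.093], [-0.002, 0.096, -0.995]] [1.246 1.003 1.244 1.716 0.005 1.503]
```

```bash
python3 -m crank '[[0,0.3,-0.3,0,1],[0,0.6,-0.6,0,1],[0,0.9,-0.9,0,1],[0,1,-1,0,1],[0,1,-1,0,1],[0,1,-1,0,1]]'
python3 -c "
from h import *
s,p,R=tool();print(np.round(R,3).tolist(),np.round(s['joint_pos'],3))"
```

```text
time_s: 3.55
ee_pos: [0.2439, 0.929, 0.3346]
eef_rot: [0.011, 0.128, 0.989, 0.073]
force: [0.1, -0.6, 0.7]
width: 1.002
gripper_force: 0.0
[[-0.967, 0.251, 0.04], [0.254, 0.957, 0.141], [-0.003, 0.147, -0.989]] [1.245 0.929 1.245 1.739 0.007 1.502]
```

```bash
T='from h import *
s,p,R=tool();print(np.round(R[:,2],3),np.degrees(np.arccos(-R[2,2])).round(1),np.round(s["joint_pos"],3))'
python3 -m crank '[[0,1,0,0,1],[0,1,0,0,1],[0,1,0,0,1],[0,1,0,0,1]]'; python3 -c "$T"
python3 -m crank '[[0,1,-1,0,1],[0,1,-1,0,1],[0,1,-1,0,1],[0,1,-1,0,1]]'; python3 -c "$T"
python3 -m crank '[[0,0,-1,0,1],[0,0,-1,0,1],[0,0,-1,0,1],[0,0,-1,0,1]]'; python3 -c "$T"
```

```text
time_s: 3.95
ee_pos: [0.2531, 0.9639, 0.3023]
eef_rot: [0.014, 0.127, 0.987, 0.095]
force: [-0.8, 0.3, 0.2]
width: 0.996
gripper_force: 0.0
[ 0.052  0.185 -0.981] 11.1 [1.247 0.967 1.243 1.654 0.009 1.504]
time_s: 4.35
ee_pos: [0.2484, 0.9479, 0.377]
eef_rot: [0.018, 0.127, 0.984, 0.123]
force: [-0.7, 0.3, -0.3]
width: 1.002
gripper_force: 0.0
[ 0.068  0.237 -0.969] 14.3 [1.245 0.89  1.245 1.676 0.012 1.503]
time_s: 4.75
ee_pos: [0.2303, 0.8822, 0.5002]
eef_rot: [0.021, 0.127, 0.981, 0.143]
force: [-0.6, -1.2, -0.2]
width: 1.002
gripper_force: 0.0
[ 0.078  0.274 -0.958] 16.6 [1.24  0.749 1.245 1.778 0.015 1.499]
```

```bash
cat > t.py <<'E'
from h import *
s,p,R=tool();print("z",np.round(R[:,2],3),"y",np.round(R[:,1],3),"x",np.round(R[:,0],3),np.degrees(np.arccos(-R[2,2])).round(1),np.round(s["joint_pos"],3))
E
python3 -m crank '[[-0.2,-0.24,-0.07,0,1],[-0.42,-0.49,-0.14,0,1],[-0.64,-0.74,-0.21,0,1],[-0.86,-1,-0.3,0,1]]'
python3 -m crank '[[-0.2,-0.24,-0.07,0,1],[-0.42,-0.49,-0.14,0,1],[-0.64,-0.74,-0.21,0,1],[-0.86,-1,-0.3,0,1]]'|sed -n 2,3p;python3 t.py
python3 -m crank '[[-0.2,-0.24,-0.07,0,1],[-0.42,-0.49,-0.14,0,1],[-0.64,-0.74,-0.21,0,1],[-0.86,-1,-0.3,0,1]]'|sed -n 2,3p
python3 -m crank '[[-0.2,-0.24,-0.07,0,1],[-0.42,-0.49,-0.14,0,1],[-0.64,-0.74,-0.21,0,1],[-0.86,-1,-0.3,0,1]]'|sed -n 2,3p;python3 t.py
```

```text
time_s: 5.15
ee_pos: [0.3114, 0.7108, 0.495]
eef_rot: [0.021, 0.127, 0.982, 0.14]
force: [1.1, 0.1, 0.7]
width: 0.996
gripper_force: 0.0
ee_pos: [0.3946, 0.5309, 0.4973]
eef_rot: [0.022, 0.127, 0.982, 0.14]
z [ 0.078  0.27  -0.96 ] y [0.242 0.929 0.281] x [-0.967  0.255 -0.007] 16.3 [0.772 0.142 0.326 1.505 0.139 1.046]
ee_pos: [0.4776, 0.351, 0.4994]
eef_rot: [0.022, 0.127, 0.982, 0.14]
ee_pos: [0.5606, 0.1708, 0.5012]
eef_rot: [0.022, 0.127, 0.982, 0.14]
z [ 0.079  0.269 -0.96 ] y [0.242 0.929 0.28 ] x [-0.967  0.255 -0.008] 16.3 [0.052 0.098 0.289 1.666 0.267 0.322]
```

```bash
python3 -m crank '[[-0.2,-0.24,-0.07,0,1],[-0.42,-0.49,-0.14,0,1],[-0.64,-0.74,-0.21,0,1],[-0.86,-1,-0.3,0,1]]'|sed -n 2,3p
python3 -m crank '[[-0.24,-0.24,-0.07,0,1],[-0.49,-0.49,-0.14,0,1],[-0.74,-0.74,-0.21,0,1],[-1,-1,-0.3,0,1]]'|sed -n 2,3p
python3 -m crank '[[-0.24,-0.24,-0.07,0,1],[-0.49,-0.49,-0.14,0,1],[-0.74,-0.74,-0.21,0,1],[-1,-1,-0.3,0,1]]'|sed -n 2,3p
python3 t.py
python3 -m crank '[[-1,0,0,0,1],[-1,0,0,0,1],[-1,0,0,0,1],[-1,0,0,0,1]]'|sed -n 2,3p
python3 t.py
python3 -m crank '[[-1,0,-0.5,0,1],[-1,0,-0.5,0,1]]'|sed -n 2,3p
python3 t.py
python3 -m crank '[[-1,0,-0.5,0,1],[-1,0,-0.5,0,1]]'|sed -n 2,3p
python3 t.py
```

```text
ee_pos: [0.6435, -0.0093, 0.5028]
eef_rot: [0.022, 0.127, 0.982, 0.139]
ee_pos: [0.7402, -0.1839, 0.5044]
eef_rot: [0.022, 0.127, 0.982, 0.139]
ee_pos: [0.7669, -0.2994, 0.4587]
eef_rot: [0.039, 0.129, 0.982, 0.135]
z [ 0.111  0.255 -0.96 ] y [0.244 0.93  0.275] x [-0.963  0.265 -0.042] 16.2 [-0.549  0.794  1.245  2.061  0.279 -0.292]
ee_pos: [0.8252, -0.2961, 0.4127]
eef_rot: [0.061, 0.132, 0.981, 0.13]
z [ 0.153  0.239 -0.959] y [0.242 0.932 0.271] x [-0.958  0.274 -0.085] 16.5 [-0.513  0.849  1.245  1.95   0.287 -0.244]
ee_pos: [0.8407, -0.2998, 0.4173]
eef_rot: [0.082, 0.135, 0.979, 0.125]
z [ 0.195  0.223 -0.955] y [0.243 0.932 0.267] x [-0.95   0.285 -0.127] 17.2 [-0.51   0.845  1.245  1.907  0.294 -0.227]
ee_pos: [0.8546, -0.304, 0.4243]
eef_rot: [0.104, 0.138, 0.978, 0.12]
z [ 0.236  0.207 -0.949] y [0.245 0.933 0.264] x [-0.94   0.294 -0.17 ] 18.3 [-0.509  0.839  1.245  1.866  0.3   -0.212]
```

```bash
for i in 1; do
python3 -m crank '[[-1,-1,-0.8,0,1],[-1,-1,-0.8,0,1]]'|sed -n 2p
python3 t.py
python3 -m crank '[[-1,-0.6,-0.6,0,1],[-1,-0.6,-0.6,0,1]]'|sed -n 2p
python3 t.py
python3 -m crank '[[-1,-0.5,-0.6,0,1],[-1,-0.5,-0.6,0,1]]'|sed -n 2p
python3 t.py
python3 -m crank '[[-1,-0.5,-0.6,0,1],[-1,-0.5,-0.6,0,1]]'|sed -n 2p
python3 t.py; done
```

```text
ee_pos: [0.8398, -0.3595, 0.4273]
z [ 0.269  0.191 -0.944] y [0.245 0.934 0.259] x [-0.931  0.301 -0.205] 19.3 [-0.574  0.838  1.245  1.849  0.311 -0.269]
ee_pos: [0.8351, -0.3993, 0.4306]
z [ 0.308  0.17  -0.936] y [0.25  0.935 0.252] x [-0.918  0.312 -0.245] 20.6 [-0.616  0.837  1.245  1.816  0.322 -0.295]
ee_pos: [0.8322, -0.4282, 0.4393]
z [ 0.346  0.148 -0.927] y [0.252 0.936 0.244] x [-0.904  0.318 -0.286] 22.1 [-0.647  0.831  1.245  1.786  0.333 -0.313]
ee_pos: [0.8277, -0.4558, 0.4508]
z [ 0.383  0.125 -0.915] y [0.255 0.938 0.235] x [-0.888  0.323 -0.327] 23.7 [-0.676  0.822  1.245  1.757  0.344 -0.328]
```

```bash
python3 -m crank '[[-1,-0.3,-0.6,0,1],[-1,-0.3,-0.6,0,1]]'|sed -n 2p
python3 -m crank '[[-1,-0.2,-0.6,0,1],[-1,-0.2,-0.6,0,1]]'|sed -n 2p
python3 -m crank '[[-1,-0.2,-0.6,0,1],[-1,-0.2,-0.6,0,1]]'|sed -n 2p
python3 -m crank '[[-1,-0.2,-0.6,0,1],[-1,-0.2,-0.6,0,1]]'|sed -n 2p
python3 t.py
```

```text
ee_pos: [0.8265, -0.4707, 0.4696]
ee_pos: [0.8262, -0.4787, 0.4932]
ee_pos: [0.8239, -0.4871, 0.5181]
ee_pos: [0.8197, -0.4953, 0.5443]
z [ 0.527  0.026 -0.849] y [0.274 0.941 0.198] x [-0.805  0.337 -0.489] 31.8 [-0.724  0.739  1.245  1.658  0.377 -0.306]
```

```bash
python3 -m crank '[[0.15,0.33,-0.07,0,1],[0.3,0.66,-0.14,0,1],[0.45,1,-0.2,0,1]]'|sed -n 2p
python3 -m crank '[[0.15,0.33,-0.07,0,1],[0.3,0.66,-0.14,0,1],[0.45,1,-0.2,0,1]]'|sed -n 2p
python3 t.py
python3 -m crank '[[-1,0.3,0.1,0,1],[-1,0.3,0.1,0,1],[-1,0.3,0.1,0,1]]'|sed -n 2p
python3 t.py
python3 -m crank '[[-1,0.3,-0.1,0,1],[-1,0.3,-0.1,0,1]]'|sed -n 2p
python3 t.py
```

```text
ee_pos: [0.7933, -0.3499, 0.5619]
ee_pos: [0.7666, -0.2026, 0.5842]
z [ 0.526  0.027 -0.85 ] y [0.274 0.941 0.199] x [-0.805  0.338 -0.487] 31.8 [-0.43   0.245  0.547  1.371  0.247 -0.03 ]
ee_pos: [0.8807, -0.2084, 0.6382]
z [ 0.534  0.025 -0.845] y [0.272 0.941 0.2  ] x [-0.8    0.337 -0.496] 32.3 [-0.375  0.594  1.195  1.648  0.221  0.021]
ee_pos: [0.9114, -0.2017, 0.6361]
z [ 0.563  0.017 -0.826] y [0.272 0.94  0.205] x [-0.781  0.34  -0.524] 34.3 [-0.353  0.633  1.241  1.615  0.212  0.051]
```

```bash
python3 -m crank '[[-1,0.8,0,0,1],[-1,0.8,0,0,1]]'|sed -n 2p
python3 -m crank '[[-1,0.8,0,0,1],[-1,0.8,0,0,1]]'|sed -n 2p
python3 -m crank '[[-1,0.8,0,0,1],[-1,0.8,0,0,1]]'|sed -n 2p
python3 t.py
python3 -m crank '[[-1,0.8,-0.1,0,1],[-1,0.8,-0.1,0,1]]'|sed -n 2p
python3 t.py
```

```text
ee_pos: [0.9388, -0.1602, 0.6514]
ee_pos: [0.964, -0.1209, 0.6591]
ee_pos: [0.9856, -0.0854, 0.6674]
z [ 0.673 -0.004 -0.739] y [0.252 0.941 0.225] x [-0.695  0.338 -0.635] 42.3 [-0.188  0.641  1.244  1.444  0.122  0.206]
ee_pos: [0.9985, -0.0524, 0.6824]
z [ 0.705 -0.007 -0.709] y [0.244 0.941 0.234] x [-0.665  0.338 -0.665] 44.9 [-0.145  0.637  1.244  1.399  0.095  0.242]
```

```bash
python3 -m crank '[[0.03,-0.33,-0.1,0,1],[0.06,-0.66,-0.2,0,1],[0.08,-1,-0.31,0,1]]'|sed -n 2p
python3 -m crank '[[0.03,-0.33,-0.1,0,1],[0.06,-0.66,-0.2,0,1],[0.08,-1,-0.31,0,1]]'|sed -n 2p
python3 -m crank '[[0.03,-0.33,-0.1,0,1],[0.06,-0.66,-0.2,0,1],[0.08,-1,-0.31,0,1]]'|sed -n 2p
python3 -m crank '[[0.03,-0.33,-0.1,0,1],[0.06,-0.66,-0.2,0,1],[0.08,-1,-0.31,0,1]]'|sed -n 2p
python3 t.py
python3 -m crank '[[0.03,-0.33,-0.1,0,1],[0.06,-0.66,-0.2,0,1],[0.08,-1,-0.31,0,1]]'|sed -n 2p
python3 t.py
python3 -m crank '[[0,-1,-0.3,0,1],[0,-1,-0.3,0,1],[0,-1,-0.3,0,1]]'|sed -n 2p
python3 t.py
```

```text
ee_pos: [0.9235, -0.1839, 0.6712]
ee_pos: [0.849, -0.3153, 0.6624]
ee_pos: [0.7753, -0.4454, 0.6527]
ee_pos: [0.7015, -0.5755, 0.6431]
z [ 0.704 -0.008 -0.71 ] y [0.246 0.941 0.233] x [-0.666  0.339 -0.664] 44.8 [-0.942  0.519  0.983  1.5    0.6   -0.424]
ee_pos: [0.624, -0.6983, 0.6123]
z [ 0.705 -0.01  -0.709] y [0.254 0.937 0.24 ] x [-0.662  0.349 -0.663] 44.9 [-1.108  0.7    1.236  1.679  0.678 -0.595]
ee_pos: [0.5528, -0.779, 0.5871]
z [ 0.726 -0.052 -0.686] y [0.269 0.939 0.214] x [-0.633  0.34  -0.696] 46.7 [-1.228  0.743  1.243  1.667  0.729 -0.703]
```

```bash
python3 -m crank '[[0.3,-1,-0.5,0,1],[0.3,-1,-0.5,0,1],[0.3,-1,-0.5,0,1]]'|sed -n 1,2p
python3 - <<'E'
from h import *
exec(open('t.py').read())
z=R[:,2];h=np.cross([0,0,1],z);h/=np.linalg.norm(h)
l=R.T@h;print("az",np.degrees(np.arctan2(z[1],z[0])),"yaw",np.arctan2(-l[0],l[1])/np.pi)
E
```

```text
time_s: 13.95
ee_pos: [0.4489, -0.8456, 0.5545]
z [ 0.736 -0.079 -0.673] y [0.282 0.939 0.198] x [-0.616  0.336 -0.713] 47.7 [-1.368  0.785  1.244  1.706  0.782 -0.855]
az -6.142327069214931 yaw -0.08641694436067378
```

```bash
python3 -m crank '[[0,0,-0.2,-0.043,0.5],[0,0,-0.4,-0.086,0.5],[0,0,-0.4,-0.086,0.5]]'|sed -n 2p
python3 t.py
python3 -m crank '[[0.06,0.33,0.07,0,0.5],[0.12,0.66,0.14,0,0.5],[0.18,1,0.21,0,0.5]]'|sed -n 2p
python3 -m crank '[[0.06,0.33,0.07,0,0.5],[0.12,0.66,0.14,0,0.5],[0.18,1,0.21,0,0.5]]'|sed -n 2p
python3 -m crank '[[0.06,0.33,0.07,0,0.5],[0.12,0.66,0.14,0,0.5],[0.18,1,0.21,0,0.5]]'|sed -n 2p
python3 -m crank '[[0.06,0.33,0.07,0,0.5],[0.12,0.66,0.14,0,0.5],[0.18,1,0.21,0,0.5]]'|sed -n 2p
python3 -m crank '[[0.06,0.33,0.07,0,0.5],[0.12,0.66,0.14,0,0.5],[0.18,1,0.21,0,0.5],[0.18,1,0.21,0,0.5]]'
python3 t.py
```

```text
ee_pos: [0.4027, -0.8305, 0.5915]
z [ 0.74  -0.094 -0.666] y [ 0.118  0.993 -0.01 ] x [-0.663  0.071 -0.746] 48.2 [-1.42   0.741  1.245  1.777  0.8   -1.18 ]
ee_pos: [0.4238, -0.7203, 0.5555]
ee_pos: [0.4459, -0.5747, 0.5162]
ee_pos: [0.4674, -0.4322, 0.4758]
ee_pos: [0.4889, -0.2896, 0.4355]
time_s: 15.85
ee_pos: [0.5105, -0.1366, 0.3909]
eef_rot: [0.406, 0.048, 0.912, -0.023]
force: [-0.7, -0.2, 0.0]
width: 0.751
gripper_force: 0.0
z [ 0.739 -0.081 -0.669] y [ 0.106  0.994 -0.002] x [-0.665  0.07  -0.743] 48.0 [-0.571 -0.472 -0.624  0.636  0.338 -0.325]
```

```bash
python3 -m crank '[[0.1,0.33,0.1,0,0.5],[0.2,0.66,0.2,0,0.5],[0.3,1,0.3,0,0.5]]'|sed -n 2p
python3 -m crank '[[0,0.26,0.1,0,0.5],[0,0.26,0.1,0,0.5],[0,0.26,0.1,0,0.5]]'
python3 - <<'E'
from h import *
exec(open('t.py').read())
f=ctrl.grab_frame("wrist");cv2.imwrite("pics/w1.png",f[:,:,::-1])
m=ctrl.camera_model("wrist");T=np.array(m["tool_from_camera"])
Rc=R@T[:3,:3];o=p+R@T[:3,3]
for n in["mirror","shoe_horn","brush"]:
  for r in ctrl.silhouettes("wrist",n)[:2]:
    ys,xs=np.where(r["region"]);print(n,round(r["p"],2),r["centre"],xs.min(),xs.max(),ys.min(),ys.max())
    for row in range(ys.min()+10,ys.max(),30):
        xx=xs[ys==row]
        if len(xx)<3: continue
        pts=[]
        for u in(xx.min()-.5,xx.max()+.5):
            d=Rc@np.array([(u-m["cx"])/m["fx"],(row-m["cy"])/m["fy"],1]);pts.append(o+d*(.666-o[0])/d[0])
        print(row,xx.min(),xx.max(),np.round((pts[0]+pts[1])/2,4),"w",round(abs(pts[0][1]-pts[1][1]),4))
E
```

```text
ee_pos: [0.5307, -0.0065, 0.3352]
time_s: 16.45
ee_pos: [0.5463, 0.0313, 0.324]
eef_rot: [0.407, 0.05, 0.912, -0.025]
force: [-0.6, -0.3, -0.8]
width: 0.752
gripper_force: 0.0
z [ 0.74  -0.087 -0.667] y [ 0.113  0.994 -0.005] x [-0.664  0.071 -0.745] 48.1 [-0.023 -0.401 -0.736  0.397 -0.07   0.056]
mirror 0.62 [271.1, 145.8] 247 292 98 240
108 249 289 [0.666 0.035 0.117] w 0.0524
138 249 284 [0.666  0.0312 0.1643] w 0.0434
168 260 282 [0.666  0.0358 0.2068] w 0.026
198 260 283 [0.666  0.0356 0.2444] w 0.0257
228 260 284 [0.666  0.0353 0.2781] w 0.0254
shoe_horn 0.81 [199.9, 167.0] 179 219 104 241
114 192 218 [ 0.666  -0.0487  0.119 ] w 0.0365
144 188 216 [ 0.666  -0.0482  0.1671] w 0.0369
174 186 212 [ 0.666  -0.0478  0.2097] w 0.0324
204 182 210 [ 0.666  -0.0475  0.2478] w 0.0329
234 199 207 [ 0.666  -0.0363  0.2823] w 0.0096
shoe_horn 0.15 [291.9, 227.0] 145 466 61 299
71 376 402 [0.666  0.1921 0.0694] w 0.0327
101 149 389 [0.666  0.0252 0.104 ] w 0.3142
131 169 389 [0.666  0.0392 0.1544] w 0.2676
161 164 396 [0.666  0.039  0.1976] w 0.2659
191 158 405 [0.666  0.0391 0.2362] w 0.2675
221 153 413 [0.666  0.0394 0.2707] w 0.2669
251 147 421 [0.666  0.0391 0.3018] w 0.2675
281 201 465 [0.666  0.0839 0.3305] w 0.2366
brush 0.81 [345.3, 148.7] 319 375 84 237
94 320 353 [0.666  0.1213 0.1022] w 0.0417
124 324 358 [0.666  0.1205 0.1508] w 0.0402
154 331 359 [0.666  0.1193 0.1936] w 0.0314
184 336 365 [0.666  0.1197 0.2319] w 0.0307
214 340 372 [0.666  0.12   0.2661] w 0.032
```

View pics/w1.png

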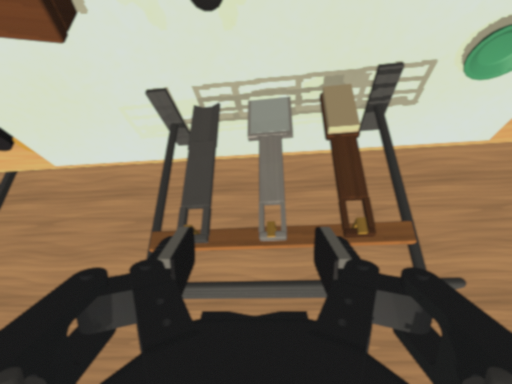

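```bash
python3 -m crank '[[0.19,0.12,0.2,0,0.5],[0.19,0.12,0.4,0,0.5],[0.19,0.12,0.4,0,0.5]]'|sed -n 2p
python3 -m crank '[[0,0,0.3,0,0.5],[0,0,0.5,0,0.5],[0,0,0.65,0,0.5],[0,0,0.7,0,0.5],[0,0,0.7,0,0.5]]'
python3 - <<'E'
from h import *
exec(open('t.py').read())
print(np.round(R.T@(np.array([.688,.033,.159])-p)/.15,3))
f=ctrl.grab_frame("wrist");cv2.imwrite("pics/w2.png",f[:,:,::-1])
E
```

```text
ee_pos: [0.5728, 0.0424, 0.2583]
time_s: 17.45
ee_pos: [0.6518, 0.0335, 0.1929]
eef_rot: [0.407, 0.053, 0.911, -0.027]
force: [-0.3, -0.1, 0.2]
width: 0.748
gripper_force: 0.0
z [ 0.739 -0.091 -0.667] y [ 0.118  0.993 -0.006] x [-0.663  0.074 -0.745] 48.2 [-0.01  -0.018 -0.764 -0.013 -0.084  0.068]
[0.009 0.026 0.329]
```

View pics/w2.png

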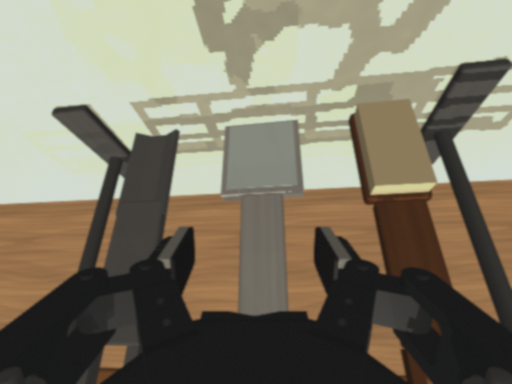

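```bash
python3 -m crank '[[0,0.03,0.15,0,0.5],[0,0.03,0.3,0,0.5],[0,0.03,0.33,0,0.5],[0,0.03,0.33,0,0.5]]'
python3 -m crank '[[0,0,0,0,-1],[0,0,0,0,-1],[0,0,0,0,-1],[0,0,0,0,-1],[0,0,0,0,-1],[0,0,0,0,-1],[0,0,0,0,-1],[0,0,0,0,-1]]'
python3 t.py
```

```text
time_s: 17.9
ee_pos: [0.6882, 0.0348, 0.16]
eef_rot: [0.407, 0.052, 0.911, -0.026]
force: [-0.7, -0.3, 0.2]
width: 0.751
gripper_force: 0.0
time_s: 18.7
ee_pos: [0.69, 0.0352, 0.1621]
eef_rot: [0.409, 0.051, 0.911, -0.026]
force: [-2.5, 1.8, 5.7]
width: 0.319
gripper_force: 65.3
z [ 0.743 -0.089 -0.663] y [ 0.115  0.993 -0.005] x [-0.659  0.073 -0.748] 48.4 [-0.007  0.101 -0.728 -0.101 -0.084  0.068]
```

```bash
python3 -m crank '[[-0.05,0,-0.04,0,-1],[-0.09,0,-0.08,0,-1],[-0.09,0,-0.08,0,-1]]'
python3 -m crank '[[0.06,-0.01,-0.07,0,-1],[0.15,-0.025,-0.17,0,-1],[0.26,-0.045,-0.3,0,-1],[0.26,-0.045,-0.3,0,-1]]'
python3 - <<'E'
from h import *
exec(open('t.py').read())
f=ctrl.grab_frame("scene");cv2.imwrite("pics/s2.png",f[90:320,90:390,::-1].repeat(2,0).repeat(2,1))
E
```

```text
time_s: 19.0
ee_pos: [0.6886, 0.035, 0.1786]
eef_rot: [0.408, 0.052, 0.911, -0.026]
force: [0.5, 0.1, -0.9]
width: 0.319
gripper_force: 64.0
time_s: 19.4
ee_pos: [0.6226, 0.0354, 0.1741]
eef_rot: [0.403, 0.052, 0.913, -0.026]
force: [-0.7, 0.4, -2.0]
width: 0.317
gripper_force: 64.2
z [ 0.734 -0.09  -0.673] y [ 0.115  0.993 -0.007] x [-0.669  0.073 -0.739] 47.7 [-0.007 -0.04  -0.831 -0.049 -0.084  0.068]
```

View pics/s2.png

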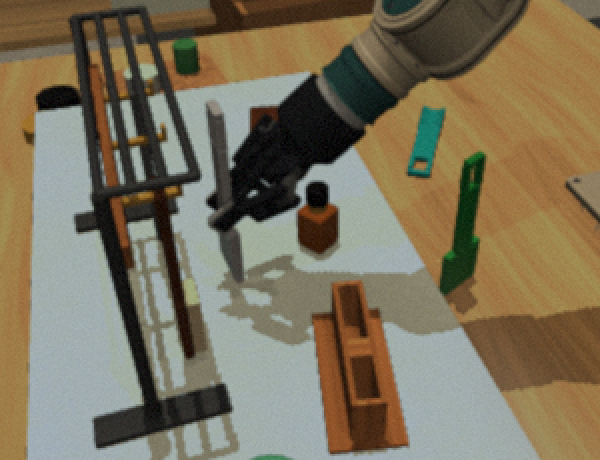

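```bash
python3 -m crank '[[-0.12,0,-0.11,0,-1],[-0.25,0,-0.22,0,-1],[-0.37,0,-0.34,0,-1],[-0.25,-0.02,-0.48,0,-1],[-0.12,-0.05,-0.62,0,-1],[0.02,-0.07,-0.77,0,-1],[0.04,0.2,-0.8,0,-1],[0.06,0.5,-0.82,0,-1],[0.08,0.74,-0.84,0,-1],[0.08,0.74,-0.84,0,-1],[0.08,0.74,-0.84,0,-1]]'
python3 - <<'E'
from h import *
exec(open('t.py').read())
print(np.round(R.T@(np.array([.533,.1575,.24])-p)/.15,3))
f=ctrl.grab_frame("wrist");cv2.imwrite("pics/w3.png",f[:,:,::-1])
f=ctrl.grab_frame("top");cv2.imwrite("pics/t3.png",f[:,:,::-1])
a=cv2.imread("pics/w3.png");b=cv2.imread("pics/t3.png")[110:250,120:320]
cv2.imwrite("pics/m3.png",np.vstack([cv2.resize(a,(400,300)),cv2.resize(b,(400,280),interpolation=cv2.INTER_CUBIC)]))
E
```

```text
time_s: 20.55
ee_pos: [0.5401, 0.1587, 0.2526]
eef_rot: [0.407, 0.051, 0.912, -0.026]
force: [-0.3, -0.0, -1.9]
width: 0.32
gripper_force: 64.7
z [ 0.739 -0.088 -0.668] y [ 0.113  0.994 -0.006] x [-0.664  0.071 -0.744] 48.1 [ 0.343 -0.24  -0.787  0.239 -0.338  0.313]
[ 0.093 -0.013  0.022]
```

View pics/m3.png

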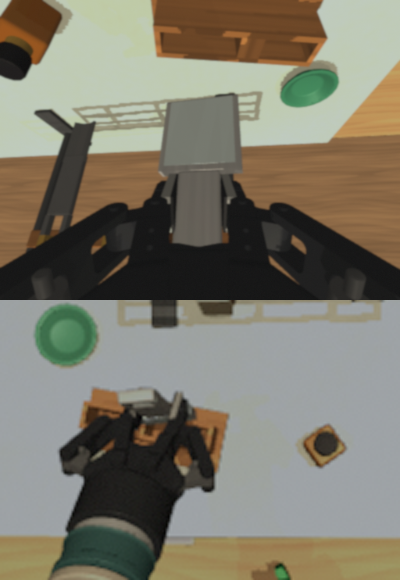

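Run:
```python
from h import *
s,p,R=tool()
m=ctrl.camera_model("wrist");T=np.array(m["tool_from_camera"]);Rc=R@T[:3,:3];o=p+R@T[:3,3]
def wp(X):
    c=Rc.T@(np.array(X)-o);return (m["fx"]*c[0]/c[2]+m["cx"])/1.28,(m["fy"]*c[1]/c[2]+m["cy"])/1.28
th=np.radians(-10.7);A=np.array([[np.cos(th),-np.sin(th)],[np.sin(th),np.cos(th)]]);c=np.array([.5215,.1915])
for a,b,z in[(15,72,135),(15,-72,135),(-15,-72,135),(35,80,85),(35,-80,85),(10,21,135),(10,1,135),(10,-67,135)]:
    w=c+A@np.array([a,b])/1e3;print(a,b,z,np.round(wp([*w,z/1e3])))
print("dishpix",wp(list(ray("top",(154,126),.097)))," atom",ray("top",(283,182),.16))
print(ray("top",(145+218/3.4,35+481/3.4),.135), ray("top",(145+96/3.4,35+457/3.4),.135))
cv2.imwrite("pics/m4.png",cv2.resize(cv2.imread("pics/w3.png")[0:150,160:460],(780,390),interpolation=cv2.INTER_CUBIC))
```

```text
15 72 135 [308.  65.]
15 -72 135 [155.  56.]
-15 -72 135 [151.  24.]
35 80 85 [296.  48.]
35 -80 85 [154.  39.]
10 21 135 [257.  58.]
10 1 135 [236.  56.]
10 -67 135 [160.  51.]
dishpix (np.float64(306.6272823874799), np.float64(91.90578778208442))  atom [5.01717108e-01 7.61684967e-05 1.60000000e-01]
[0.51483653 0.15898987 0.135     ] [0.52997786 0.23718197 0.135     ]
```

View pics/m4.png

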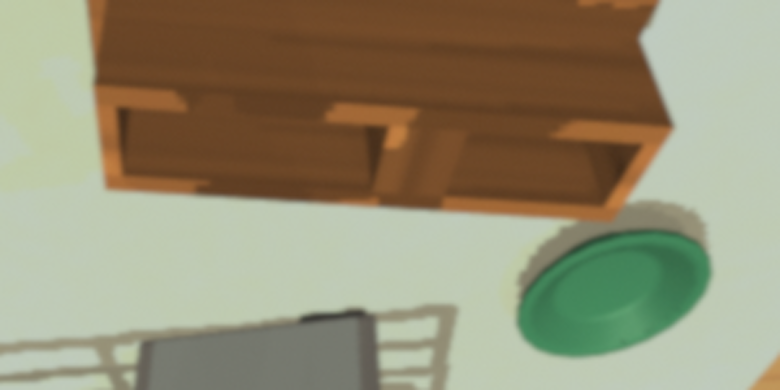

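Run:
```python
from h import *
s,p,R=tool()
m=ctrl.camera_model("wrist");T=np.array(m["tool_from_camera"]);Rc=R@T[:3,:3];o=p+R@T[:3,3]
K=np.array([[m["fx"],0,m["cx"]],[0,m["fy"],m["cy"]],[0,0,1]])
print([(round(r["p"],2),r["centre"],r["region"].sum()) for r in ctrl.silhouettes("wrist","mirror")[:2]])
im=cv2.imread("pics/w3.png");g=cv2.cvtColor(im,cv2.COLOR_BGR2GRAY)
pts=np.array([[207,224],[311,218],[216,132],[302,122]],np.float32)
pr=cv2.cornerSubPix(g,pts.copy().reshape(-1,1,2),(4,4),(-1,-1),(3,30,.01)).reshape(-1,2);print(pr)
X=np.array([[-.005,-.028,-.122],[-.005,.028,-.122],[-.005,-.028,-.184],[-.005,.028,-.184]])
for q in(pts,pr):
    n,rv,tv,e=cv2.solvePnPGeneric(X,q.astype(float),K,None,flags=cv2.SOLVEPNP_IPPE)
    for r,t,ee in zip(rv,tv,e):
        W=Rc@cv2.Rodrigues(r)[0];w=o+Rc@t.ravel()
        print("ypr",Ro.from_matrix(W).as_euler("ZYX",degrees=True).round(1),"foot-TCP",np.round(W@[0,0,-.184]+w-p,4),"err",ee)
```

```text
[(0.94, [256.3, 206.1], np.int64(14755)), (0.51, [66.1, 235.9], np.int64(2707))]
[[207.      224.     ]
 [309.73853 217.1374 ]
 [216.      132.     ]
 [304.888   120.89689]]
ypr [4.9 2.2 0.6] foot-TCP [-0.0075  0.0033 -0.0673] err [0.52546852]
ypr [-27.2  58.3 -18. ] foot-TCP [-0.0371  0.0061 -0.0492] err [7.12470784]
ypr [7.  0.3 1.4] foot-TCP [-0.009   0.0043 -0.0661] err [0.54289376]
ypr [-31.8  59.1 -21.3] foot-TCP [-0.0391  0.007  -0.0478] err [6.6071982]
```

Projected rim corners match the wrist picture within 2–3 px, so the caddy pose is good. But the mirror sits at about +5° yaw against the caddy's -10.7°. That is too skewed for the 20 mm slot, so I'll turn it by tilting at the reach limit plus a tool yaw, well clear of everything.

```bash
python3 -m crank '[[-0.14,-0.33,-0.07,0,-1],[-0.28,-0.66,-0.14,0,-1],[-0.42,-1,-0.2,0,-1],[-0.42,-1,-0.2,0,-1]]'|sed -n 2p
python3 -m crank '[[-0.14,-0.33,-0.07,0,-1],[-0.28,-0.66,-0.14,0,-1],[-0.42,-1,-0.2,0,-1],[-0.42,-1,-0.2,0,-1]]'|sed -n 2p
python3 -m crank '[[-0.14,-0.33,-0.07,0,-1],[-0.28,-0.66,-0.14,0,-1],[-0.42,-1,-0.2,0,-1],[-0.42,-1,-0.2,0,-1]]'|sed -n 2p
python3 -m crank '[[0.08,-0.25,-0.15,0,-1],[0.16,-0.5,-0.3,0,-1],[0.25,-0.75,-0.45,0,-1],[0.33,-1,-0.61,0,-1]]'|sed -n 2p
python3 -m crank '[[0.08,-0.25,-0.15,0,-1],[0.16,-0.5,-0.3,0,-1],[0.25,-0.75,-0.45,0,-1],[0.33,-1,-0.61,0,-1]]'|sed -n 2p
python3 -m crank '[[0.08,-0.25,-0.15,0,-1],[0.16,-0.5,-0.3,0,-1],[0.25,-0.75,-0.45,0,-1],[0.33,-1,-0.61,0,-1]]'
python3 t.py
```

```text
ee_pos: [0.5433, 0.0009, 0.325]
ee_pos: [0.5448, -0.1512, 0.393]
ee_pos: [0.5463, -0.302, 0.4596]
ee_pos: [0.4267, -0.4335, 0.4807]
ee_pos: [0.3086, -0.5708, 0.5057]
time_s: 23.1
ee_pos: [0.1908, -0.7079, 0.5307]
eef_rot: [0.406, 0.053, 0.912, -0.027]
force: [0.6, 0.5, -0.7]
width: 0.318
gripper_force: 65.4
z [ 0.738 -0.091 -0.668] y [ 0.117  0.993 -0.006] x [-0.664  0.074 -0.744] 48.1 [-1.701  0.368  0.515  1.727  0.839 -1.59 ]
```

```bash
python3 -m crank '[[-0.1,-0.33,0,0,-1],[-0.2,-0.66,0,0,-1],[-0.3,-1,0,0,-1]]'|sed -n 2p
python3 t.py
python3 -m crank '[[-0.3,-1,0,0,-1],[-0.3,-1,0,0,-1]]'|sed -n 2p
python3 t.py
python3 -m crank '[[-0.3,-1,0,0,-1],[-0.3,-1,0,0,-1]]'|sed -n 2p
python3 t.py
```

```text
ee_pos: [0.2018, -0.8361, 0.5595]
z [ 0.739 -0.095 -0.667] y [ 0.12   0.993 -0.008] x [-0.663  0.074 -0.745] 48.1 [-1.667  0.72   1.143  1.959  0.84  -1.535]
ee_pos: [0.2156, -0.8822, 0.5369]
z [ 0.743 -0.126 -0.658] y [ 0.15   0.988 -0.02 ] x [-0.653  0.084 -0.753] 48.9 [-1.648  0.802  1.236  1.901  0.848 -1.459]
ee_pos: [0.2279, -0.9171, 0.5311]
z [ 0.747 -0.18  -0.641] y [ 0.183  0.981 -0.062] x [-0.64   0.071 -0.765] 50.2 [-1.633  0.82   1.242  1.789  0.858 -1.384]
```

```bash
python3 -m crank '[[0,-1,-0.3,0,-1],[0,-1,-0.3,0,-1]]'|sed -n 2p
python3 -m crank '[[0,-1,-0.3,0,-1],[0,-1,-0.3,0,-1]]'
cat > y.py <<'E'
from h import *
exec(open('t.py').read())
z=R[:,2];h=np.cross([0,0,1],z);h/=np.linalg.norm(h)
l=R.T@h;th=np.arctan2(-l[0],l[1]);print("az",np.degrees(np.arctan2(z[1],z[0])),"yaw",th/np.pi)
R2=R@Ro.from_rotvec([0,0,th]).as_matrix()
import sys
if len(sys.argv)>1: print(np.round(R2.T@(np.array(eval(sys.argv[1]))-p)/.15,3))
E
python3 y.py '[.533,.15,.30]'
```

```text
ee_pos: [0.2014, -0.9462, 0.5195]
time_s: 24.2
ee_pos: [0.173, -0.9734, 0.5102]
eef_rot: [0.429, 0.088, 0.892, -0.11]
force: [-1.0, -0.5, -1.5]
width: 0.321
gripper_force: 65.5
z [ 0.747 -0.273 -0.607] y [ 0.253  0.96  -0.121] x [-0.615  0.063 -0.786] 52.6 [-1.693  0.859  1.243  1.667  0.886 -1.357]
az -20.060397895153486 yaw 0.04849028859258103
[1.305 7.859 0.601]
```

```bash
python3 -m crank '[[0,0.25,0,0.024,-1],[0,0.5,0,0.0485,-1],[0,0.5,0,0.0485,-1]]'|sed -n 2p
python3 -m crank '[[0.05,0.33,0.03,0,-1],[0.1,0.66,0.05,0,-1],[0.16,0.98,0.07,0,-1]]'|sed -n 2p
python3 -m crank '[[0.05,0.33,0.03,0,-1],[0.1,0.66,0.05,0,-1],[0.16,0.98,0.07,0,-1]]'|sed -n 2p
python3 -m crank '[[0.05,0.33,0.03,0,-1],[0.1,0.66,0.05,0,-1],[0.16,0.98,0.07,0,-1]]'|sed -n 2p
python3 -m crank '[[0.05,0.33,0.03,0,-1],[0.1,0.66,0.05,0,-1],[0.16,0.98,0.07,0,-1]]'|sed -n 2p
python3 -m crank '[[0.05,0.33,0.03,0,-1],[0.1,0.66,0.05,0,-1],[0.16,0.98,0.07,0,-1]]'|sed -n 2p
python3 -m crank '[[0.05,0.33,0.03,0,-1],[0.1,0.66,0.05,0,-1],[0.16,0.98,0.07,0,-1],[0.16,0.98,0.07,0,-1]]'|sed -n 1,2p
python3 y.py '[.533,.15,.30]'
```

```text
ee_pos: [0.1946, -0.8952, 0.4952]
ee_pos: [0.2383, -0.758, 0.4761]
ee_pos: [0.2827, -0.6173, 0.4513]
ee_pos: [0.3269, -0.4772, 0.4257]
ee_pos: [0.3709, -0.3371, 0.4002]
ee_pos: [0.4146, -0.1974, 0.375]
time_s: 26.4
ee_pos: [0.4589, -0.0551, 0.3486]
z [ 0.748 -0.267 -0.607] y [0.336 0.942 0.   ] x [-0.572  0.204 -0.795] 52.6 [-0.176 -0.649 -0.839  0.469 -0.132  0.102]
az -19.640471537954834 yaw -9.246896224723965e-05
[0.254 1.454 0.201]
```

```bash
python3 -m crank '[[0.1,0.3,0.1,0,-1],[0.16,0.6,0.14,0,-1],[0.2,0.8,0.17,0,-1],[0.25,1,0.2,0,-1]]'|sed -n 2p
python3 -m crank '[[0.1,0.22,0.08,0,-1],[0.2,0.45,0.16,0,-1],[0.2,0.45,0.16,0,-1]]'|sed -n 1,2p
cat > pnp.py <<'E'
from h import *
exec(open('y.py').read())
f=ctrl.grab_frame("wrist");cv2.imwrite("pics/w5.png",f[:,:,::-1])
m=ctrl.camera_model("wrist");T=np.array(m["tool_from_camera"]);Rc=R@T[:3,:3];o=p+R@T[:3,3]
K=np.array([[m["fx"],0,m["cx"]],[0,m["fy"],m["cy"]],[0,0,1]])
r=ctrl.silhouettes("wrist","mirror")[0];M=r["region"]
w=M.sum(1);ys=np.where(w>60)[0];print(r["p"],ys.min(),ys.max())
y0,y1=ys.min()+8,ys.max()-8
rows=np.arange(y0,y1)
L=np.polyfit(rows,[np.where(M[y])[0].min()-.5 for y in rows],1);Rr=np.polyfit(rows,[np.where(M[y])[0].max()+.5 for y in rows],1)
def edge(cols,first,rg):
    v=[]
    for c in cols:
        k=np.where(M[rg[0]:rg[1],c])[0]+rg[0];v.append(k.min()-.5 if first else k.max()+.5)
    return np.polyfit(cols,v,1)
a,b=int(np.polyval(L,y0)),int(np.polyval(Rr,y0))
top=edge(np.arange(a+8,b-8),1,(0,384))
cl=np.r_[np.arange(int(np.polyval(L,y1))+3,int(np.polyval(L,y1))+16)]
def X(l,t): # u=l0 v+l1 ; v=t0 u+t1
    v=(t[0]*l[1]+t[1])/(1-t[0]*l[0]);return [np.polyval(l,v),v]
print("foot",X(L,top),X(Rr,top),"slopes",L[0],Rr[0],top[0])
# step edges each side via intensity: print row where mask width drops
print("widths",[(int(y),int(w[y])) for y in range(ys.max()-14,ys.max()+10,2)])
g=cv2.cvtColor(cv2.imread("pics/w5.png"),cv2.COLOR_BGR2GRAY)
cv2.imwrite("pics/m5.png",cv2.resize(cv2.imread("pics/w5.png")[0:260,130:390],(780,780//1)) [:600])
E
python3 pnp.py
```

```text
ee_pos: [0.5115, 0.0842, 0.301]
time_s: 27.1
ee_pos: [0.5354, 0.1481, 0.2591]
z [ 0.745 -0.268 -0.611] y [ 0.335  0.942 -0.004] x [-0.577  0.202 -0.791] 52.3 [ 0.451 -0.187 -0.764  0.258 -0.601  0.554]
az -19.778187483633968 yaw 0.0016146943078645666
0.67 127 309
foot [np.float64(202.49446496888658), np.float64(132.16667282730825)] [np.float64(317.0323132809764), np.float64(117.07345748562273)] slopes 0.14365485895678526 -0.2142886188193156 -0.13177491601343783
widths [(295, 60), (297, 60), (299, 61), (301, 62), (303, 63), (305, 63), (307, 63), (309, 62), (311, 47), (313, 27), (315, 4), (317, 0)]
```

View pics/m5.png

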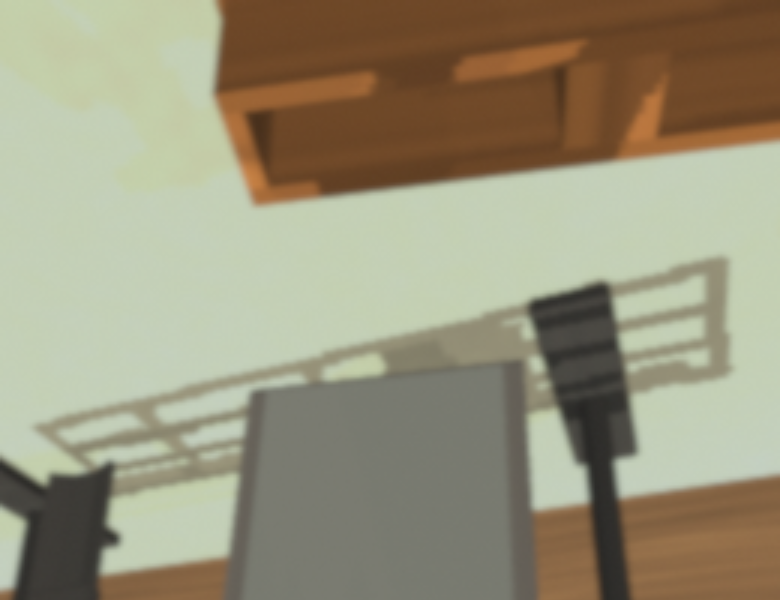

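```bash
cat > ft.py <<'E'
from h import *
s,p,R=tool()
m=ctrl.camera_model("wrist");T=np.array(m["tool_from_camera"]);Rc=R@T[:3,:3];o=p+R@T[:3,3]
def d(u,v): return np.array([(u-m["cx"])/m["fx"],(v-m["cy"])/m["fy"],1])
def wp(X):
    c=Rc.T@(np.array(X)-o);return (m["fx"]*c[0]/c[2]+m["cx"]),(m["fy"]*c[1]/c[2]+m["cy"])
th=np.radians(-10.7);A=np.array([[np.cos(th),-np.sin(th)],[np.sin(th),np.cos(th)]]);c=np.array([.5215,.1915])
for a,b in((15,-72),(-15,-72),(10,-67),(10,1)): print(a,b,np.round(wp([*(c+A@np.array([a,b])/1e3),.135]),1))
# foot: camera-frame points on both rays, same world z assumed, distance 56 mm
from scipy.optimize import brentq
d1,d2=Rc@d(214,130),Rc@d(304,120.7)
def pts(zf): return o+d1*(zf-o[2])/d1[2],o+d2*(zf-o[2])/d2[2]
f=lambda zf:np.linalg.norm(np.subtract(*pts(zf)))-.056
zf=brentq(f,p[2]-.12,p[2]-.03)
for z in(zf,p[2]-.067,p[2]-.070):
    a,b=pts(z);v=b-a;mid=(a+b)/2
    print("foot z-TCP",round(z-p[2],4),"mid",np.round(mid,4),"rel",np.round(mid-p,4),"yaw",np.degrees(np.arctan2(-v[0],v[1])).round(1),"w",np.linalg.norm(v).round(4))
    q=A.T@(mid[:2]-c);print("in caddy",q.round(4))
E
python3 ft.py
```

```text
15 -72 [214.   62.9]
-15 -72 [200.1  25. ]
10 -67 [218.7  56.4]
10 1 [316.7  43.4]
foot z-TCP -0.0661 mid [0.5252 0.1508 0.1958] rel [-0.0101  0.0053 -0.0661] yaw -9.7 w 0.056
in caddy [ 0.0112 -0.0393]
foot z-TCP -0.067 mid [0.5263 0.1504 0.1949] rel [-0.009   0.0049 -0.067 ] yaw -9.7 w 0.0565
in caddy [ 0.0124 -0.0395]
foot z-TCP -0.07 mid [0.5303 0.149  0.1919] rel [-0.005   0.0035 -0.07  ] yaw -9.7 w 0.0581
in caddy [ 0.0165 -0.0401]
```

```bash
python3 -m crank '[[0.16,0.03,0.07,0,-1],[0.33,0.035,0.15,0,-1],[0.33,0.035,0.15,0,-1],[0.33,0.035,0.15,0,-1]]'
python3 -m crank '[[0.05,0,0.04,0,-1],[0.105,0,0.08,0,-1],[0.105,0,0.08,0,-1]]'
```

```text
time_s: 27.6
ee_pos: [0.5262, 0.1533, 0.2112]
eef_rot: [0.437, 0.155, 0.882, -0.077]
force: [0.6, -1.3, -0.3]
width: 0.318
gripper_force: 66.0
time_s: 27.9
ee_pos: [0.5264, 0.1541, 0.1907]
eef_rot: [0.437, 0.155, 0.883, -0.077]
force: [-0.1, 0.0, -2.0]
width: 0.32
gripper_force: 66.0
```

```bash
python3 -m crank '[[0.05,0,0.04,0,-1],[0.08,0,0.06,0,-1],[0.08,0,0.06,0,-1]]'|sed -n 2,4p
python3 -m crank '[[0.04,0,0.03,0,-1],[0.08,0,0.06,0,-1],[0.08,0,0.06,0,-1]]'|sed -n 2,4p
```

```text
ee_pos: [0.5256, 0.1542, 0.1744]
eef_rot: [0.436, 0.155, 0.883, -0.077]
force: [-1.0, -0.1, -1.9]
ee_pos: [0.5252, 0.1541, 0.1588]
eef_rot: [0.436, 0.154, 0.883, -0.077]
force: [-0.8, 0.0, -1.7]
```

```bash
python3 -m crank '[[0.015,0,0.01,0,-1],[0.03,0,0.02,0,-1],[0.03,0,0.02,0,-1]]'|sed -n 2,4p
python3 -m crank '[[0.01,0,0.008,0,-1],[0.016,0,0.012,0,-1],[0.016,0,0.012,0,-1]]'|sed -n 2,4p
```

```text
ee_pos: [0.5256, 0.1546, 0.1548]
eef_rot: [0.437, 0.155, 0.883, -0.077]
force: [-0.5, 0.3, -2.1]
ee_pos: [0.5264, 0.1548, 0.1532]
eef_rot: [0.438, 0.155, 0.882, -0.077]
force: [-0.7, -0.1, 0.6]
```

```bash
python3 -m crank '[[0,0,0,0,0.0],[0,0,0,0,0.3],[0,0,0,0,0.3],[0,0,0,0,0.3],[0,0,0,0,0.3]]'|sed -n 1,5p
python3 -m crank '[[0,0,-0.15,0,0.3],[0,0,-0.4,0,0.3],[0,0,-0.7,0,0.3],[0,0,-1,0,0.3]]'|sed -n 2,4p
python3 - <<'E'
from h import *
f=ctrl.grab_frame("scene");cv2.imwrite("pics/s6.png",f[:,:,::-1])
for r in ctrl.silhouettes("scene","mirror")[:3]:
    ys,xs=np.where(r["region"]);print(r["p"],r["centre"],xs.min(),xs.max(),ys.min(),ys.max())
print("expected top/foot",pix("scene",[.519,.159,.277]),pix("scene",[.519,.159,.085]))
E
python3 y.py '[.45,.4,.5]'
```

```text
time_s: 29.6
ee_pos: [0.5257, 0.1546, 0.1522]
eef_rot: [0.437, 0.155, 0.883, -0.077]
force: [-0.5, 0.4, -0.4]
width: 0.647
ee_pos: [0.4121, 0.1948, 0.2438]
eef_rot: [0.437, 0.155, 0.883, -0.077]
force: [0.5, 0.9, -0.4]
0.83 [269.7, 221.6] 262 287 179 259
0.65 [323.3, 206.6] 310 332 165 236
expected top/foot [265.36750949 184.02492043] [263.83795484 261.80633297]
z [ 0.752 -0.265 -0.604] y [0.336 0.942 0.006] x [-0.567  0.207 -0.797] 52.9 [ 0.764 -0.268 -0.826  0.475 -0.792  0.88 ]
az -19.383892923783346 yaw -0.0022044645319124643
[-1.214  1.351 -1.186]
```

```bash
python3 - <<'E'
import cv2
a=cv2.imread("pics/s6.png");cv2.imwrite("pics/s6c.png",cv2.resize(a[100:340,150:400],(780,750))[:600])
E
python3 -m crank '[[0,0.2,-0.25,0,0.5],[0,0.4,-0.5,0,0.5],[0,0.6,-0.73,0,0.5],[0,0.86,-0.73,0,0.5]]'|sed -n 2p
python3 -m crank '[[0,0.2,-0.17,0,0.5],[0,0.43,-0.36,0,0.5],[0,0.65,-0.55,0,0.5],[0,0.86,-0.73,0,0.5]]'|sed -n 2p
python3 -m crank '[[0,0.2,-0.17,0,0.5],[0,0.43,-0.36,0,0.5],[0,0.65,-0.55,0,0.5],[0,0.86,-0.73,0,0.5]]'|sed -n 2p
python3 -m crank '[[0,0.2,-0.17,0,0.5],[0,0.43,-0.36,0,0.5],[0,0.65,-0.55,0,0.5],[0,0.86,-0.73,0,0.5]]'|sed -n 1,2p
python3 t.py
python3 -m crank '[[0,1,0,0,0.5],[0,1,0,0,0.5],[0,1,0,0,0.5]]'|sed -n 2p
python3 t.py
```

```text
ee_pos: [0.3751, 0.3497, 0.3121]
ee_pos: [0.3378, 0.4989, 0.3751]
ee_pos: [0.3, 0.65, 0.441]
time_s: 31.7
ee_pos: [0.2721, 0.7856, 0.4907]
z [ 0.758 -0.235 -0.608] y [0.311 0.95  0.021] x [-0.573  0.205 -0.794] 52.5 [ 1.435  0.88   1.245  2.148 -0.899  1.865]
ee_pos: [0.2714, 0.7936, 0.4729]
z [ 0.766 -0.246 -0.593] y [0.319 0.948 0.019] x [-0.557  0.204 -0.805] 53.6 [ 1.441  0.905  1.245  2.149 -0.914  1.893]
```

```bash
python3 -m crank '[[-1,1,-0.3,0,0.5],[-1,1,-0.3,0,0.5],[-1,1,-0.3,0,0.5]]'|sed -n 2p
python3 t.py
python3 -m crank '[[-0.3,1,0,0,0.5],[-0.3,1,0,0,0.5]]'|sed -n 2p
python3 t.py
```

```text
ee_pos: [0.3017, 0.7677, 0.5275]
z [ 0.779 -0.238 -0.58 ] y [0.312 0.95  0.029] x [-0.544  0.203 -0.814] 54.6 [ 1.405  0.846  1.245  2.15  -0.94   1.829]
ee_pos: [0.3101, 0.7702, 0.5217]
z [ 0.788 -0.248 -0.563] y [0.316 0.949 0.025] x [-0.528  0.197 -0.826] 55.7 [ 1.399  0.858  1.245  2.149 -0.96   1.833]
```

```bash
python3 -m crank '[[-0.23,0,0.23,0,0.5],[-0.46,0,0.46,0,0.5],[-0.7,0.05,0.7,0,0.5]]'|sed -n 2p
python3 -m crank '[[-0.23,0.1,0.23,0,0.5],[-0.46,0.3,0.4,0,0.5],[-0.6,0.6,0.4,0,0.5]]'|sed -n 1,2p
python3 t.py
python3 -m crank '[[-0.35,1,0.1,0,0.5],[-0.35,1,0.1,0,0.5],[-0.35,1,0.1,0,0.5]]'|sed -n 2p
python3 t.py
python3 -m crank '[[-0.35,1,0,0,0.5],[-0.35,1,0,0,0.5]]'|sed -n 2p
python3 t.py
```

```text
ee_pos: [0.4492, 0.7319, 0.5485]
time_s: 33.1
ee_pos: [0.5647, 0.7438, 0.56]
z [ 0.806 -0.22  -0.549] y [0.287 0.957 0.038] x [-0.517  0.188 -0.835] 56.7 [ 1.109  0.819  1.242  1.707 -0.961  1.271]
ee_pos: [0.6056, 0.7761, 0.5488]
z [ 0.833 -0.17  -0.526] y [0.241 0.968 0.07 ] x [-0.497  0.185 -0.848] 58.3 [ 1.085  0.848  1.245  1.542 -0.955  1.146]
ee_pos: [0.6263, 0.8019, 0.5477]
z [ 0.856 -0.127 -0.501] y [0.2   0.975 0.095] x [-0.477  0.182 -0.86 ] 59.9 [ 1.078  0.863  1.245  1.423 -0.951  1.058]
```

```bash
python3 -m crank '[[0,1,-0.6,0,0.5],[0,1,-0.6,0,0.5],[0,1,-0.6,0,0.5]]'|sed -n 1,2p
python3 y.py '[.5,-.04,.30]'
```

```text
time_s: 33.9
ee_pos: [0.5763, 0.8459, 0.5478]
z [ 0.876 -0.079 -0.476] y [0.154 0.981 0.12 ] x [-0.457  0.179 -0.871] 61.6 [ 1.147  0.873  1.245  1.398 -0.981  1.078]
az -5.135798824744554 yaw -0.043734403138411454
[ 1.443 -5.928  0.805]
```

```bash
python3 -m crank '[[0,-0.2,0,-0.022,0.5],[0,-0.4,-0.1,-0.044,0.5],[0,-0.4,-0.1,-0.044,0.5]]'|sed -n 2p
python3 -m crank '[[0.07,-0.33,0.04,0,0.5],[0.14,-0.66,0.08,0,0.5],[0.2,-0.99,0.13,0,0.5]]'|sed -n 2p
python3 -m crank '[[0.07,-0.33,0.04,0,0.5],[0.14,-0.66,0.08,0,0.5],[0.2,-0.99,0.13,0,0.5]]'|sed -n 2p
python3 -m crank '[[0.07,-0.33,0.04,0,0.5],[0.14,-0.66,0.08,0,0.5],[0.2,-0.99,0.13,0,0.5]]'|sed -n 2p
python3 -m crank '[[0.07,-0.33,0.04,0,0.5],[0.14,-0.66,0.08,0,0.5],[0.2,-0.99,0.13,0,0.5]]'|sed -n 2p
python3 -m crank '[[0.07,-0.33,0.04,0,0.5],[0.14,-0.66,0.08,0,0.5],[0.2,-0.99,0.13,0,0.5],[0.2,-0.99,0.13,0,0.5]]'|sed -n 1,2p
python3 y.py '[.55,-.04,.27]'
```

```text
ee_pos: [0.5527, 0.7832, 0.5433]
ee_pos: [0.5452, 0.6439, 0.5149]
ee_pos: [0.5349, 0.4977, 0.4812]
ee_pos: [0.5246, 0.3524, 0.4465]
ee_pos: [0.5141, 0.2071, 0.4119]
time_s: 35.8
ee_pos: [0.5029, 0.0507, 0.374]
z [ 0.875 -0.096 -0.475] y [ 0.108  0.994 -0.001] x [-0.472  0.05  -0.88 ] 61.7 [ 0.056 -0.608 -0.881  0.228 -0.145  0.077]
az -6.239561469739871 yaw 0.00044709799012500665
[ 0.431 -0.567  0.662]
```

```bash
python3 -m crank '[[0.2,-0.3,0.2,0,0.5],[0.4,-0.55,0.4,0,0.5],[0.5,-0.57,0.7,0,0.5],[0.5,-0.57,0.7,0,0.5],[0.5,-0.57,0.7,0,0.5]]'|sed -n 1,2p
python3 - <<'E'
import sys;sys.argv=["y","[.692,-.0507,.163]"]
from h import *
exec(open('y.py').read())
f=ctrl.grab_frame("wrist");cv2.imwrite("pics/w7.png",f[:,:,::-1])
m=ctrl.camera_model("wrist");T=np.array(m["tool_from_camera"]);Rc=R@T[:3,:3];o=p+R@T[:3,3]
for n in["shoe_horn","brush"]:
  for r in ctrl.silhouettes("wrist",n)[:1]:
    M=r["region"];ys,xs=np.where(M);print(n,r["p"],xs.min(),xs.max(),ys.min(),ys.max())
    for row in range(ys.min()+10,ys.max(),20):
        xx=xs[ys==row]
        if len(xx)<3: continue
        q=[]
        for u in(xx.min()-.5,xx.max()+.5):
            d=Rc@np.array([(u-m["cx"])/m["fx"],(row-m["cy"])/m["fy"],1]);q.append(o+d*(.666-o[0])/d[0])
        print(row,np.round((q[0]+q[1])/2,4),"w",round(abs(q[0][1]-q[1][1]),4))
E
```

```text
time_s: 36.3
ee_pos: [0.5532, -0.0318, 0.2561]
z [ 0.874 -0.081 -0.479] y [ 0.093  0.996 -0.   ] x [-0.477  0.044 -0.878] 61.4 [-0.245 -0.344 -1.034 -0.185  0.133 -0.073]
az -5.3252300877243295 yaw 6.218281791642234e-06
[ 0.097 -0.039  1.117]
shoe_horn 0.6 229 265 99 279
109 [ 0.666  -0.0501  0.1115] w 0.0371
129 [ 0.666  -0.0494  0.1351] w 0.0375
149 [ 0.666  -0.0492  0.1578] w 0.0368
169 [ 0.666  -0.0496  0.1797] w 0.0331
189 [ 0.666  -0.0495  0.2009] w 0.0325
209 [ 0.666  -0.0493  0.2213] w 0.0339
229 [ 0.666  -0.0497  0.241 ] w 0.0343
249 [ 0.666  -0.0496  0.2601] w 0.0338
269 [ 0.666  -0.0499  0.2785] w 0.0342
brush 0.6 389 457 83 281
93 [0.666  0.1223 0.1022] w 0.0461
113 [0.666  0.1223 0.1251] w 0.0491
133 [0.666  0.1218 0.1471] w 0.0473
153 [0.666  0.1177 0.1681] w 0.0382
173 [0.666  0.1192 0.1887] w 0.0329
193 [0.666  0.1192 0.2085] w 0.0323
213 [0.666  0.1188 0.2276] w 0.0327
233 [0.666  0.1193 0.246 ] w 0.033
253 [0.666  0.1198 0.2639] w 0.035
273 [0.666  0.1262 0.2811] w 0.0184
```

```bash
python3 -m crank '[[0.1,-0.045,0.3,0,0.5],[0.1,-0.045,0.6,0,0.5],[0.1,-0.045,0.75,0,0.5],[0.1,-0.045,0.75,0,0.5]]'|sed -n 1,4p
python3 y.py '[.692,-.0515,.163]'
```

```text
time_s: 36.85
ee_pos: [0.6461, -0.046, 0.1931]
eef_rot: [0.513, 0.038, 0.857, -0.024]
force: [0.3, -0.8, -0.2]
z [ 0.878 -0.08  -0.473] y [ 0.09   0.996 -0.002] x [-0.471  0.041 -0.881] 61.8 [-0.224  0.018 -0.96  -0.482  0.117 -0.065]
az -5.213856614794476 yaw 0.000549653738877286
[ 0.031 -0.008  0.366]
```

```bash
python3 -m crank '[[0.03,-0.008,0.2,0,0.5],[0.03,-0.008,0.36,0,0.5],[0.03,-0.008,0.36,0,0.5],[0.03,-0.008,0.36,0,0.5]]'|sed -n 1,4p
python3 -m crank '[[0,0,0,0,-1],[0,0,0,0,-1],[0,0,0,0,-1],[0,0,0,0,-1],[0,0,0,0,-1],[0,0,0,0,-1],[0,0,0,0,-1]]'
python3 t.py
```

```text
time_s: 37.25
ee_pos: [0.6881, -0.0514, 0.1635]
eef_rot: [0.513, 0.039, 0.857, -0.024]
force: [-1.2, -1.0, 0.0]
time_s: 37.95
ee_pos: [0.689, -0.0523, 0.1631]
eef_rot: [0.513, 0.039, 0.857, -0.024]
force: [-1.1, 2.3, 5.9]
width: 0.397
gripper_force: 59.8
z [ 0.878 -0.081 -0.472] y [ 0.091  0.996 -0.002] x [-0.471  0.042 -0.881] 61.8 [-0.215  0.163 -0.901 -0.568  0.108 -0.06 ]
```

```bash
python3 -m crank '[[-0.06,0,-0.03,0,-1],[-0.11,0,-0.06,0,-1],[-0.11,0,-0.06,0,-1]]'|sed -n 2,6p
python3 -m crank '[[0.03,-0.01,-0.07,0,-1],[0.08,-0.02,-0.2,0,-1],[0.16,-0.036,-0.37,0,-1],[0.16,-0.036,-0.37,0,-1]]'
python3 t.py
```

```text
ee_pos: [0.6878, -0.0525, 0.1808]
eef_rot: [0.512, 0.04, 0.858, -0.024]
force: [0.3, -0.4, 0.2]
width: 0.391
gripper_force: 59.5
time_s: 38.65
ee_pos: [0.6219, -0.0513, 0.1813]
eef_rot: [0.508, 0.04, 0.86, -0.024]
force: [-0.4, 0.3, -1.1]
width: 0.391
gripper_force: 59.7
z [ 0.872 -0.081 -0.482] y [ 0.093  0.996 -0.   ] x [-0.48   0.045 -0.876] 61.2 [-2.500e-01 -1.000e-03 -1.007e+00 -4.980e-01  1.380e-01 -7.700e-02]
```

```bash
python3 -m crank '[[-0.3,0,-0.15,0,-1],[-0.6,0,-0.3,0,-1],[-0.85,0,-0.46,0,-1],[-1,0,-0.6,0,-1]]'|sed -n 2p
python3 -m crank '[[0.02,0.3,-0.1,0,-1],[0.02,0.6,-0.2,0,-1],[0.07,0.92,-0.32,0,-1]]'|sed -n 2p
python3 -m crank '[[0.06,0.3,-0.1,0,-1],[0.11,0.6,-0.2,0,-1],[0.165,0.92,-0.3,0,-1],[0.165,0.92,-0.3,0,-1]]'
python3 - <<'E'
import sys;sys.argv=["y","[.545,.233,.27]"]
from h import *
exec(open('y.py').read())
f=ctrl.grab_frame("wrist");cv2.imwrite("pics/w8.png",f[:,:,::-1])
r=ctrl.silhouettes("wrist","shoe_horn")[0];M=r["region"];ys,xs=np.where(M);print(r["p"],xs.min(),xs.max(),ys.min(),ys.max())
for y in range(ys.min(),ys.min()+150,10):
    k=np.where(M[y])[0]
    if len(k):print(y,k.min(),k.max())
cv2.imwrite("pics/m8.png",cv2.resize(cv2.imread("pics/w8.png")[0:230,130:430],(780,598),interpolation=cv2.INTER_CUBIC))
m=ctrl.camera_model("wrist");T=np.array(m["tool_from_camera"]);Rc=R@T[:3,:3];o=p+R@T[:3,3]
def wp(X):
    c=Rc.T@(np.array(X)-o);return (m["fx"]*c[0]/c[2]+m["cx"]-130)*2.6,(m["fy"]*c[1]/c[2]+m["cy"])*2.6
th=np.radians(-10.7);A=np.array([[np.cos(th),-np.sin(th)],[np.sin(th),np.cos(th)]]);c=np.array([.5215,.1915])
for a,b in((15,-72),(15,72),(-15,72)): print(a,b,np.round(wp([*(c+A@np.array([a,b])/1e3),.135]),0))
E
```

```text
ee_pos: [0.6206, -0.0515, 0.3659]
ee_pos: [0.5855, 0.0889, 0.375]
time_s: 39.75
ee_pos: [0.5454, 0.2382, 0.3724]
eef_rot: [0.511, 0.034, 0.859, -0.021]
force: [0.2, 0.2, -0.5]
width: 0.393
gripper_force: 60.0
z [ 0.876 -0.071 -0.477] y [ 0.08   0.997 -0.001] x [-0.475  0.037 -0.879] 61.5 [ 0.562 -0.285 -0.706  0.174 -0.555  0.342]
az -4.6277615879891645 yaw 0.00030727539368707293
[ 0.6   -0.035  0.326]
0.58 217 291 111 315
111 281 283
121 221 288
131 221 288
141 220 289
151 219 288
161 219 288
171 219 290
181 219 290
191 218 289
201 218 290
211 218 290
221 217 291
231 221 288
241 221 287
251 221 287
15 -72 [-117. -263.]
15 72 [ 398. -198.]
-15 72 [ 423. -334.]
```

View pics/m8.png

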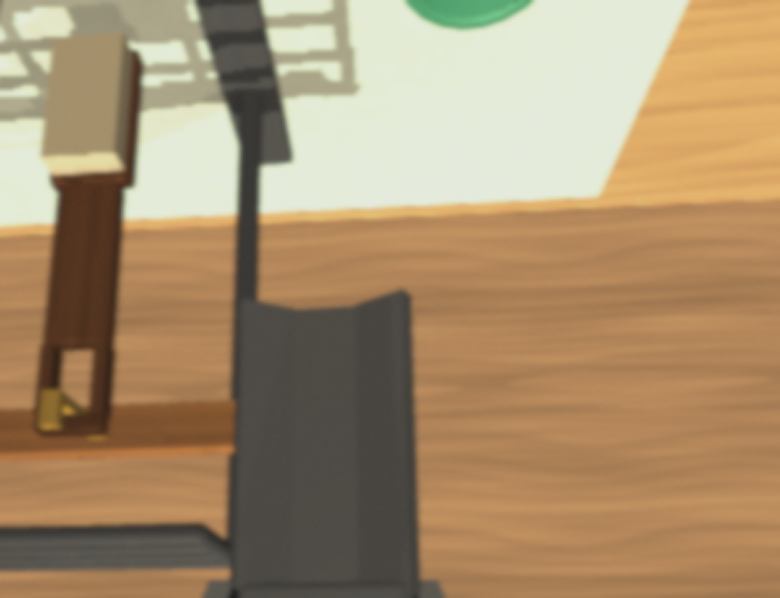

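Run:
```python
src=open('ft.py').read().replace("214,130","223.2,115.4").replace("304,120.7","287.3,112.3").replace(".056",".037").replace("p[2]-.12,p[2]-.03","p[2]-.2,p[2]-.01")
exec(src)
```

```text
15 -72 [  92. -102.]
-15 -72 [  69.  -163.8]
10 -67 [  96.2 -110.1]
10 1 [195.3 -97.9]
foot z-TCP -0.0685 mid [0.534  0.2339 0.3034] rel [-0.0125  0.0009 -0.0685] yaw 0.8 w 0.037
in caddy [0.0044 0.044 ]
foot z-TCP -0.067 mid [0.5313 0.2342 0.3049] rel [-0.0152  0.0012 -0.067 ] yaw 0.8 w 0.0363
in caddy [0.0017 0.0438]
foot z-TCP -0.07 mid [0.5368 0.2337 0.3019] rel [-0.0097  0.0007 -0.07  ] yaw 0.8 w 0.0377
in caddy [0.0072 0.0443]
```

Run:
```python
from h import *
s,p,R=tool()
fl=R.T@np.array([-.0085,.001,-.0685]);print("foot in tool",fl)
R2=R@Ro.from_rotvec([0,0,np.radians(5)]).as_matrix()
print("foot rel after",R2@fl)
tgt=np.array([.5325,.236,.163])-R2@fl
print(tgt,"rows",np.round(R.T@(tgt-p)/.15,3),"p",p)
```

```text
foot in tool [0.06428921 0.00042002 0.025144  ]
foot rel after [-0.00787279  0.00656858 -0.06826692]
[0.54037279 0.22943142 0.23126692] rows [ 0.843 -0.025  0.413] p [0.54650737 0.23302009 0.37190096]
```

```bash
python3 -m crank '[[0.2,-0.01,0.1,0.01,-1],[0.4,-0.02,0.2,0.02,-1],[0.6,-0.025,0.3,0.028,-1],[0.84,-0.025,0.41,0.028,-1],[0.84,-0.025,0.41,0.028,-1],[0.84,-0.025,0.41,0.028,-1]]'
cat > hc.py <<'E'
from h import *
exec(open('t.py').read());print(p)
f=ctrl.grab_frame("wrist");cv2.imwrite("pics/w9.png",f[:,:,::-1])
m=ctrl.camera_model("wrist");T=np.array(m["tool_from_camera"]);Rc=R@T[:3,:3];o=p+R@T[:3,3]
def wp(X):
    c=Rc.T@(np.array(X)-o);return (m["fx"]*c[0]/c[2]+m["cx"]),(m["fy"]*c[1]/c[2]+m["cy"])
def gp(u,v,z):
    d=Rc@np.array([(u-m["cx"])/m["fx"],(v-m["cy"])/m["fy"],1]);return o+d*(z-o[2])/d[2]
th=np.radians(-10.7);A=np.array([[np.cos(th),-np.sin(th)],[np.sin(th),np.cos(th)]]);c=np.array([.5215,.1915])
for a,b in((15,-72),(15,72),(15,20),(-15,72)): print("pred",a,b,np.round(wp([*(c+A@np.array([a,b])/1e3),.135]),1))
for n in("caddy","shoe_horn"):
    for r in ctrl.silhouettes("wrist",n)[:1]:
        M=r["region"];ys,xs=np.where(M);print(n,round(r["p"],2),xs.min(),xs.max(),ys.min(),ys.max())
        for u in range(150,420,15):
            k=np.where(M[:,u])[0]
            if len(k): print((u,int(k.min()),int(k.max())),np.round(A.T@(gp(u,k.max()+.5,.135)[:2]-c),4) if n=="caddy" else "",end=" ")
        print()
E
python3 hc.py
```

```text
time_s: 40.45
ee_pos: [0.5413, 0.2256, 0.232]
eef_rot: [0.511, 0.078, 0.856, -0.003]
force: [0.6, 1.0, -1.3]
width: 0.392
gripper_force: 61.3
z [ 0.875 -0.085 -0.477] y [0.136 0.988 0.074] x [-0.465  0.13  -0.876] 61.5 [ 0.548 -0.103 -0.918 -0.218 -0.556  0.429]
[0.54129661 0.22562623 0.23201915]
pred 15 -72 [68.6 91.6]
pred 15 72 [296.3  83.6]
pred 15 20 [216.8  86.4]
pred -15 72 [307.1  50.4]
caddy 0.83 41 311 0 89
(150, 0, 63) [-0.0082 -0.0151] (165, 0, 62) [-0.0087 -0.0068] (180, 0, 89) [ 0.0169 -0.0039] (195, 0, 88) [0.0164 0.0058] (210, 0, 88) [0.017  0.0154] (225, 0, 87) [0.0165 0.0252] (240, 0, 87) [0.0171 0.035 ] (255, 0, 86) [0.0166 0.0448] (270, 0, 85) [0.0161 0.0547] (285, 0, 85) [0.0166 0.0647] (300, 0, 83) [0.015  0.0745] 
shoe_horn 0.96 218 290 112 315
(225, 115, 311)  (240, 118, 312)  (255, 117, 315)  (270, 115, 312)  (285, 112, 310)
```

```bash
python3 -m crank '[[0.08,0.018,0.03,0,-1],[0.15,0.018,0.065,0,-1],[0.15,0.018,0.065,0,-1]]'|sed -n 1,4p
python3 -m crank '[[0.03,-0.002,0.016,0,-1],[0.058,-0.005,0.032,0,-1],[0.058,-0.005,0.032,0,-1]]'|sed -n 2,4p
python3 -m crank '[[0.03,-0.002,0.016,0,-1],[0.03,-0.002,0.016,0,-1]]'|sed -n 2,4p
```

```text
time_s: 40.9
ee_pos: [0.5401, 0.2327, 0.2097]
eef_rot: [0.512, 0.077, 0.855, -0.001]
force: [-0.5, 0.5, -0.9]
ee_pos: [0.5398, 0.2324, 0.1988]
eef_rot: [0.512, 0.077, 0.856, -0.002]
force: [0.8, 0.4, -1.4]
ee_pos: [0.5394, 0.2323, 0.193]
eef_rot: [0.512, 0.077, 0.856, -0.002]
force: [-0.6, -0.6, -1.2]
```

```bash
python3 -m crank '[[0.03,-0.004,0.016,0,-1],[0.058,-0.01,0.032,0,-1],[0.058,-0.01,0.032,0,-1]]'|sed -n 2,4p
python3 -m crank '[[0.03,-0.004,0.016,0,-1],[0.058,-0.008,0.032,0,-1],[0.058,-0.008,0.032,0,-1]]'|sed -n 2,4p
python3 -m crank '[[0.03,-0.002,0.016,0,-1],[0.058,-0.005,0.032,0,-1],[0.058,-0.005,0.032,0,-1]]'|sed -n 2,4p
```

```text
ee_pos: [0.5391, 0.2314, 0.1822]
eef_rot: [0.511, 0.077, 0.856, -0.002]
force: [-0.8, -0.3, -1.3]
ee_pos: [0.5392, 0.231, 0.1724]
eef_rot: [0.511, 0.077, 0.856, -0.002]
force: [0.6, 0.3, -1.5]
ee_pos: [0.5393, 0.2311, 0.1625]
eef_rot: [0.511, 0.077, 0.856, -0.002]
force: [-0.3, -0.8, -0.6]
```

```bash
python3 -m crank '[[0.015,-0.001,0.008,0,-1],[0.03,-0.002,0.016,0,-1],[0.03,-0.002,0.016,0,-1]]'|sed -n 2,4p
python3 -m crank '[[0.01,-0.001,0.005,0,-1],[0.018,-0.001,0.01,0,-1],[0.018,-0.001,0.01,0,-1]]'|sed -n 2,4p
```

```text
ee_pos: [0.5395, 0.2314, 0.1581]
eef_rot: [0.512, 0.077, 0.856, -0.002]
force: [-0.4, -0.1, -0.9]
ee_pos: [0.5397, 0.2315, 0.1553]
eef_rot: [0.512, 0.077, 0.856, -0.002]
force: [-0.2, -0.5, -0.4]
```

```bash
python3 -m crank '[[0.01,-0.001,0.005,0,-1],[0.018,-0.001,0.01,0,-1],[0.018,-0.001,0.01,0,-1]]'|sed -n 1,4p
python3 -m crank '[[0,0,0,0,-0.1],[0,0,0,0,0.1],[0,0,0,0,0.1],[0,0,0,0,0.1],[0,0,0,0,0.1]]'|sed -n 2,6p
```

```text
time_s: 43.2
ee_pos: [0.5408, 0.2317, 0.154]
eef_rot: [0.513, 0.078, 0.855, -0.001]
force: [-1.2, -0.6, 5.0]
ee_pos: [0.5397, 0.2316, 0.1522]
eef_rot: [0.512, 0.077, 0.856, -0.002]
force: [-0.0, 0.1, -0.4]
width: 0.551
gripper_force: 0.0
```

```bash
python3 -m crank '[[0,0,-0.15,0,0.1],[0,0,-0.35,0,0.1],[0,0,-0.6,0,0.1],[0,0,-0.85,0,0.1],[0,0,-1,0,0.1]]'|sed -n 1,4p
python3 -m crank '[[-0.2,0,-0.2,0,0.1],[-0.4,0,-0.4,0,0.1],[-0.6,0,-0.6,0,0.1],[-0.6,0,-0.6,0,0.1]]'|sed -n 1,2p
python3 - <<'E'
from h import *
for c in("scene","top","wrist"):
    f=ctrl.grab_frame(c);cv2.imwrite(f"pics/z{c}.png",f[:,:,::-1])
    if c=="wrist":continue
    for n in("mirror","shoe_horn","brush","atomiser","cufflink_box","ring_dish"):
        for r in ctrl.silhouettes(c,n)[:3]:
            ys,xs=np.where(r["region"]);print(c,n,round(r["p"],2),np.round(r["centre"]),xs.min(),xs.max(),ys.min(),ys.max())
print("horn exp top/foot",pix("scene",[.5317,.2369,.277]),pix("scene",[.5317,.2369,.085]),pix("top",[.5317,.2369,.277]))
print("mirror exp top/foot",pix("scene",[.519,.159,.277]),pix("scene",[.519,.159,.085]),pix("top",[.519,.159,.277]))
E
```

```text
time_s: 44.2
ee_pos: [0.4068, 0.2437, 0.2247]
eef_rot: [0.512, 0.077, 0.855, -0.001]
force: [0.3, 0.6, 0.7]
time_s: 44.6
ee_pos: [0.3723, 0.2419, 0.3544]
scene mirror 0.75 [275. 203.] 262 286 179 258
scene mirror 0.72 [323. 210.] 309 332 166 237
scene shoe_horn 0.82 [304. 162.] 294 312 143 178
scene shoe_horn 0.77 [275. 249.] 268 283 209 289
scene brush 0.73 [262. 285.] 247 295 230 316
scene brush 0.6 [180. 236.] 167 193 185 268
scene atomiser 0.74 [251. 200.] 239 259 180 216
scene atomiser 0.3 [155. 182.] 125 205 93 313
scene cufflink_box 0.96 [230. 157.] 215 244 142 176
scene cufflink_box 0.39 [278. 206.] 261 286 179 258
scene ring_dish 0.97 [225. 338.] 202 245 317 360
top mirror 0.8 [260. 255.] 258 270 242 269
top mirror 0.62 [205. 180.] 188 223 172 186
top shoe_horn 0.63 [163. 163.] 146 179 161 171
top shoe_horn 0.56 [391. 290.] 351 425 263 316
top brush 0.93 [225. 102.] 212 237 81 116
top atomiser 0.56 [282. 182.] 273 292 172 192
top cufflink_box 0.68 [369. 183.] 343 393 163 201
top ring_dish 0.75 [153. 126.] 138 168 112 142
top ring_dish 0.43 [293. 146.] 109 456 48 233
horn exp top/foot [274.03848831 216.36680383] [270.78139556 295.61323185] [154.15444848 160.76950802]
mirror exp top/foot [265.36750949 184.02492043] [263.83795484 261.80633297] [197.38561849 167.93422568]
```

```bash
python3 -c "
from station import ctrl
print(ctrl.sign_off())"
```

```text
the job is handed in; nothing more can be done
None
```

The mirror stands in the caddy's wide pocket and the shoe horn in the narrow one, feet down and leaning slightly as the pockets allow; the brush still hangs, the atomiser, cufflink box and ring dish had not moved in the final camera check, and I handed the job in at about 45 s with no verdict returned.

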